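Put the leather-hard beakers away in the damp box

ROBOT

A 7-joint arm with a two-finger parallel gripper is mounted at the origin on the work surface; the furniture and walls round the work are solid. World frame = base frame: x ahead of the robot, y to its left, z up, the work surface at z = 0. Lengths are in m, angles in rad, forces in N, time in s.
With the tool pointing down it reaches from about 0.4 to 0.85 m from the base axis. Payload 4.5 kg.
Tool frame: the origin (TCP) lies at the very end of the fingers, on their centre line; the grasp point (between the pads) lies 19 mm behind it (r.pinch_z is the distance from the TCP to the grasp point, in m); z points along the fingers, y is the line along which they close (so a half turn about z gives the same grasp; the last joint's range is limited). The gripper opens to 88 mm and grips with 3 to 60 N. Pads are 18 mm wide; open, the fingers measure 123 mm over their backs; the gripper's body (75 mm by 187 mm) begins 45 mm behind the grasp point.
Start: joints at [-1.256, 0.689, -0.195, 1.565, 0.157, 0.902, -0.215], TCP at [0.173, 0.601, 0.239] pointing down, gripper open.
Joint ranges: [-3.01, 3.01], [-0.46, 2.08], [-1.47, 1.51], [0.13, 2.56], [-1, 4.14], [0.04, 2.09], [-2.66, 2.66]. Speed limits (rad/s): [2.57, 2.57, 3.14, 3.14, 3.14, 3.14, 3.14].

INTERFACE

Orientations are given as a unit quaternion [x, y, z, w].
In Python, from plant import r, cams gives the robot as it stands.
- The arm moves only by the shell command python3 -m pendant 'ROWS' [FORCE]. ROWS is JSON, a list of rows, each a list of 3 entries, a list of its own where there are three numbers: the closure, from -1 (fully open) to 1 (shut), then the shift along the tool's x, y, z in mm, then the turn, a rotation vector about the tool's x, y, z in degrees. A call has 1 to 8 rows; each row shifts and turns the commanded pose from where the row before left it, along the tool's axes as they then stand; what a row does not reach is not made up. A row lasts 1/8 s, in which the tool goes at most 62.5 mm and 10.7 degrees, less where a joint would pass 70% of its speed; a pose out of reach is approached as far as the arm can. A call with a gripper value outside its range is refused whole. The fingers move at their own pace and stop on an object; FORCE is the grip in N (left out, the last holds). Time passes only in rows, so rows that do not move let the fingers close. It gives the time, the measured TCP pose, the force, the opening and the grip force at its end, in the units of the state.
- r.get_state(): the state, without advancing time (a new reading comes with each control period).
- cams.snapshot(name): name is "scene" or "top"; returns a dict with "img" (420x560x3 uint8, red, green, blue), "camera_matrix" (3x3 intrinsics, pixels), "camera_from_world" (4x4, takes a point from world to camera coordinates). Camera axes: x right, y up, looking along -z (the intrinsics and any distortion apply to the point x, -y, -z); pixel columns grow to the right and rows downward; lengths in m; the calibration is good to about 2 mm. A picture is of the moment at which its call begins. There is no depth.
- r.finish_job(): hands the job in; it is judged then, once.
The state is a dict: "clock": time; "q": joint angles; "qd": joint speeds; "joint_torque": joint torques, N m; "tool_pos": TCP position; "eef_rot": TCP orientation; "contact_force": force on the tool from outside, world axes, zero at the start; "moment": the same for the moment, N m; "opening": opening from 0.0 (shut) to 1.0 (fully open); "finger_force": force on a finger pad.
Only numpy, scipy, OpenCV 4.12 (cv2) and the standard library are available. Lean on these libraries where they do the work, as an engineer would, in place of code of your own. Each camera call takes 0.05 s, during which the arm holds its last target. There are 200 camera calls.

TASK

Put the leather-hard clay beakers away for the night: stand all of them upright inside the damp box, then put the lid on and press its corner tabs down until all four have clicked under their clips. With the box shut, turn the day dial on the lid anticlockwise, back to its zero stop, so that the days are counted from now; leave the fresh cup on its upturned glass, the blue bowl and the tall glass where they are.

Things in the scene. Friction and masses are not known exactly. Their poses are not given: they have to be found in the camera images.
- cup_a: a leather-hard grey clay beaker, open at the top, about 76 mm across the rim, 60 mm across the foot, 84 mm tall, 0.24 kg; standing upright on the table at first; its wall is 5 to 6 mm thick near the rim, firm enough to be lifted by; origin at the centre of its underside, z up. There are two or three such beakers; an absent one reads None
- cup_b: a leather-hard grey clay beaker, open at the top, about 76 mm across the rim, 60 mm across the foot, 84 mm tall, 0.24 kg; standing upright on the table at first; its wall is 5 to 6 mm thick near the rim, firm enough to be lifted by; origin at the centre of its underside, z up. There are two or three such beakers; an absent one reads None
- cup_c: a leather-hard grey clay beaker, open at the top, about 76 mm across the rim, 60 mm across the foot, 84 mm tall, 0.24 kg; standing upright on the table at first; its wall is 5 to 6 mm thick near the rim, firm enough to be lifted by; origin at the centre of its underside, z up. There are two or three such beakers; an absent one reads None
- box: the damp box: open white plastic box, 146 (x) x 284 (y) mm, rim 100 mm high, inside 138 x 276 mm, floor (plaster slab) 5 mm up; heavy, stays put. Origin: centre of its underside, z up. At x = +-84, y = +-108 mm four springy clips stand outside the walls, hooks inward, tops 18 mm above the rim; they catch the lid's corner tabs. Three beakers fit in a row at y = -88, 0, +88 mm
- lid: the lid: grey plate 152 (x) x 290 (y) x 4 mm, 0.35 kg, with a seal frame 8 mm deep below that enters the box's mouth with 2.5 mm play each way. It first lies right way up on the table. Origin: centre of the plate's underside, which comes to lie on the rim (8 mm above the table at first, 100 mm above the box's origin when fitted). z up; fits either way round; has a springy tab at each corner
- lid_grip (a point): middle of the lid's upright grip rib, 20 mm above the plate's underside: the rib is 14 mm thick (lid's x), 66 mm long (y), reaches from 4 to 28 mm above the underside, its middle 16 mm from the lid's origin towards -y
- pad_0 (a point): centre of the top of the round thumb pad (28 mm across) on the springy tab (44 x 70 mm, folds along y at x = +-34 mm) at the lid's -x, -y corner; moves with the tab: 12 to 13 mm above the plate's underside while sprung up (0.23 rad), 8 to 9 mm once clicked. Press here straight down: about 6 N to click, then it stops hard on the rim
- edge_0 (a point): middle of the lower outer edge of the same tab (lid's -x, -y corner), 22 mm outward of the pad's centre: about 10 mm above the plate's underside while sprung up, 0 to 2 mm once clicked, that is 100 to 102 mm above the box's origin
- pad_1 (a point): centre of the top of the round thumb pad (28 mm across) on the springy tab (44 x 70 mm, folds along y at x = +-34 mm) at the lid's -x, +y corner; moves with the tab: 12 to 13 mm above the plate's underside while sprung up (0.23 rad), 8 to 9 mm once clicked. Press here straight down: about 6 N to click, then it stops hard on the rim
- edge_1 (a point): middle of the lower outer edge of the same tab (lid's -x, +y corner), 22 mm outward of the pad's centre: about 10 mm above the plate's underside while sprung up, 0 to 2 mm once clicked, that is 100 to 102 mm above the box's origin
- pad_2 (a point): centre of the top of the round thumb pad (28 mm across) on the springy tab (44 x 70 mm, folds along y at x = +-34 mm) at the lid's +x, -y corner; moves with the tab: 12 to 13 mm above the plate's underside while sprung up (0.23 rad), 8 to 9 mm once clicked. Press here straight down: about 6 N to click, then it stops hard on the rim
- edge_2 (a point): middle of the lower outer edge of the same tab (lid's +x, -y corner), 22 mm outward of the pad's centre: about 10 mm above the plate's underside while sprung up, 0 to 2 mm once clicked, that is 100 to 102 mm above the box's origin
- pad_3 (a point): centre of the top of the round thumb pad (28 mm across) on the springy tab (44 x 70 mm, folds along y at x = +-34 mm) at the lid's +x, +y corner; moves with the tab: 12 to 13 mm above the plate's underside while sprung up (0.23 rad), 8 to 9 mm once clicked. Press here straight down: about 6 N to click, then it stops hard on the rim
- edge_3 (a point): middle of the lower outer edge of the same tab (lid's +x, +y corner), 22 mm outward of the pad's centre: about 10 mm above the plate's underside while sprung up, 0 to 2 mm once clicked, that is 100 to 102 mm above the box's origin
- dial (a joint): the day dial on the lid, rad: 0 at its zero stop, growing clockwise seen from above, 0.6 a day, up to 4.2; friction 0.04 N m, stays where it is left. Turn it anticlockwise seen from above to go back to zero
- dial_grip (a point): on the dial's axis (70 mm from the lid's origin towards +y), 37 mm above the plate's underside, at mid height of the black grip bar: 42 mm long, 12 mm thick, from 24 to 50 mm above the underside, over a disc 45 mm across. The bar lies along this frame's x axis, which turns with the dial and at zero is the lid's x axis
- formed_cup: a bystander: fresh clay cup on an upturned glass, 80 mm across, 141 mm tall, standing on a coaster; origin at the centre of its underside
- water_bowl: a bystander: blue bowl, 101 mm across, 58 mm tall; origin at the centre of its underside
- tall_glass: a bystander: tapered empty glass, 72 mm across, 117 mm tall; origin at the centre of its underside

How it is judged:
On the way, in this order (a step that is already met when the one before it is completed fails the run):
1. every beaker stands upright inside the damp box (x of cup_a in the frame of box between -0.045 and 0.045 m and y of cup_a in the frame of box between -0.115 and 0.115 m and z of each of cup_a, cup_b, cup_c in the frame of box below 0.015 m and angle between each of cup_a, cup_b, cup_c's own z axis and vertical below 0.12 rad and x of cup_b in the frame of box between -0.045 and 0.045 m and y of cup_b in the frame of box between -0.115 and 0.115 m and x of cup_c in the frame of box between -0.045 and 0.045 m and y of cup_c in the frame of box between -0.115 and 0.115 m), for 0.2 s.
2. the lid lies on the box and all four corner tabs are down under their clips (z of edge_0 in the frame of box between 0.096 and 0.1035 m and z of edge_1 in the frame of box between 0.096 and 0.1035 m and z of edge_2 in the frame of box between 0.096 and 0.1035 m and z of edge_3 in the frame of box between 0.096 and 0.1035 m and horizontal distance between lid and box below 0.008 m), for 0.2 s.
3. the day dial is back at its zero stop (value of joint dial below 0.1 rad), for 0.2 s.
At the end, for the whole second after the job is handed in: Every beaker present stands upright (within 0.12 rad) on the box's floor; the lid lies on the box with the outer edges of all four corner tabs under their clips (less than 3.5 mm above the rim); the day dial reads less than 0.1 rad from its zero stop; all at rest (all of step 1 and all of step 2 and value of joint dial below 0.1 rad and linear speed of lid below 0.02 m/s); the robot touches nothing.
It fails at once if the fresh cup on its glass is pushed aside by more than 40 mm (distance of formed_cup from where it was at the start of the episode above 0.04 m).
It fails at once if the blue bowl is pushed aside by more than 40 mm (distance of water_bowl from where it was at the start of the episode above 0.04 m).
It fails at once if the tall glass is pushed aside by more than 40 mm (distance of tall_glass from where it was at the start of the episode above 0.04 m).
Of cup_a, cup_b, cup_c only 2 to 3 are there at a start; the rules pass over those that are not, and their reading is None.
At some moment in a run one of lid may be knocked a few centimetres aside while the robot is not near it.
Once in a run the grip may slacken for a moment while it holds something.
It also fails if it takes over 208 s, if anything falls off the work surface, if the arm or the gripper's body presses on something with over 40 N, if the wrist force passes 120 N, or if a joint passes its speed limit or range.

## Working session

There is one attempt and no reset: what is moved stays moved. The work goes in short steps, Python scripts to look and compute and a shell command to move; the robot and the scene stay as the last step left them, time stands still between calls to the robot, and variables do not carry over. Pictures are saved under pics/ and viewed, at most 14 in all, crops included, and the job is handed in when it is done.

```bash
ls; mkdir -p pics; cat > h.py <<'E'
import numpy as np, cv2
from plant import r, cams
def snap(n,f=None):
    s=cams.snapshot(n)
    if f: cv2.imwrite('pics/'+f,s['img'][:,:,::-1])
    return s
def ray(s,u,v,z):
    K=np.array(s['camera_matrix']);T=np.array(s['camera_from_world'])
    d=np.linalg.inv(K)@[u,v,1]; d=np.array([d[0],-d[1],-d[2]])
    R=T[:3,:3];c=-R.T@T[:3,3];w=R.T@d
    return c+w*(z-c[2])/w[2]
def proj(s,p):
    K=np.array(s['camera_matrix']);T=np.array(s['camera_from_world'])
    c=T[:3,:3]@np.asarray(p,float)+T[:3,3]; q=K@[c[0],-c[1],-c[2]]
    return q[:2]/q[2]
E
python3 - <<'E'
from h import *
for n in('top','scene'):
    s=snap(n,n+'0.png');T=s['camera_from_world'];T=np.array(T);print(s.keys(),s['camera_matrix'],-T[:3,:3].T@T[:3,3])
print(r.get_state(),r.pinch_z)
E
```

```text
pics
dict_keys(['img', 'camera_matrix', 'camera_from_world']) [[464.20877277   0.         275.6529912 ]
 [  0.         464.20877277 201.33645712]
 [  0.           0.           1.        ]] [0.46766808 0.02720732 1.68185648]
dict_keys(['img', 'camera_matrix', 'camera_from_world']) [[426.43601829   0.         286.0109039 ]
 [  0.         426.43601829 209.76633276]
 [  0.           0.           1.        ]] [-0.07975849 -1.02223601  1.14421519]
{'clock': 0.1, 'q': array([-1.25620581,  0.6899285 , -0.19450609,  1.56622922,  0.15729382,
        0.90248624, -0.21508716]), 'qd': array([-1.51536824e-03, -2.49506088e-03, -7.83081302e-04, -3.17759911e-03,
        7.71142880e-05, -3.07512521e-04, -4.51742484e-04]), 'joint_torque': array([-3.60911588e-03, -5.28496599e+01, -1.27159305e+00, -1.53836954e+01,
       -5.25458436e-02,  2.03888310e-03,  5.26921099e-05]), 'tool_pos': array([0.17308784, 0.59996852, 0.23797504]), 'eef_rot': array([ 1.39898212e-01,  9.90165542e-01, -8.29172012e-04, -5.65234621e-05]), 'contact_force': array([ 0.17629199, -0.50039363,  0.82642795]), 'moment': array([0.02333705, 0.02077316, 0.01172336]), 'finger_force': 0.0, 'opening': 0.9970095484808055} 0.0187
```

View pics/top0.png

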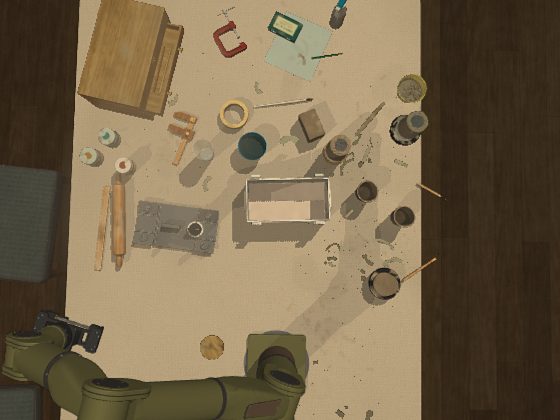

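View pics/scene0.png

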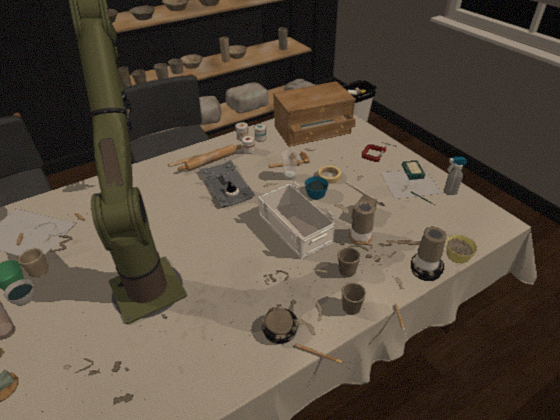

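```bash
python3 - <<'E'
from h import *
t=cv2.imread('pics/top0.png');s=cv2.imread('pics/scene0.png')
a=cv2.resize(t[90:250,310:450],(525,600),interpolation=3)[:, :]
b=cv2.resize(s[180:330,320:460],None,fx=2.8,fy=2.8,interpolation=3)
c=cv2.resize(t[90:250,310:450],None,fx=2.6,fy=2.6,interpolation=3)
d=np.zeros((420,b.shape[1]+c.shape[1],3),np.uint8);d[:b.shape[0],:b.shape[1]]=b;d[:c.shape[0],b.shape[1]:]=c
cv2.imwrite('pics/crop1.png',d)
a=cv2.resize(t[170:265,120:340],None,fx=3.6,fy=3.6,interpolation=3)
cv2.imwrite('pics/crop2.png',a)
E
```

```text
(no output)
```

View pics/crop1.png

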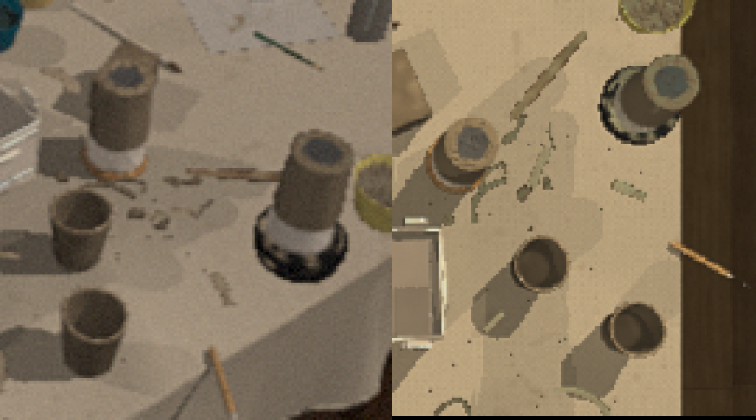

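View pics/crop2.png

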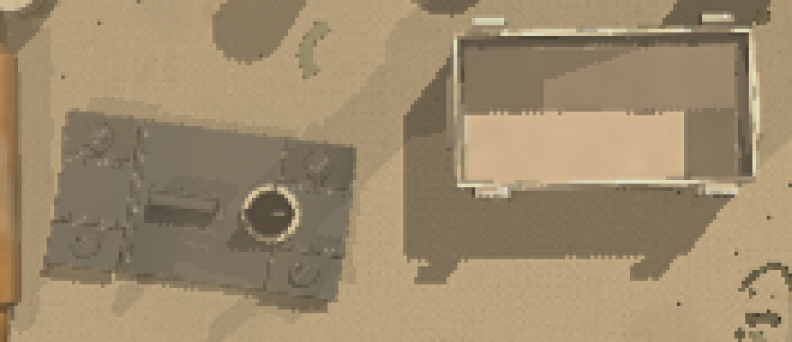

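```bash
python3 - <<'E'
from h import *
s=snap('top');c=snap('scene')
print(proj(s,[0,0,0]),proj(s,[.1,0,0]),proj(s,[0,.1,0]))
for n,u,v,z in [('cupA',367,190,.084),('cupB',403,217,.084),('boxc',288,199,.1),('lid',177,228,.012),('F1',340,145,.14),('F2',416,120,.14),('bowl',252,145,.058),('glass',204,152,.117),('C1',247,178,.1),('C2',247,221,.1),('C3',330,178,.1),('C4',329,221,.1)]: print(n,ray(s,u,v,z).round(3))
print('unk',ray(c,35,255,.084).round(3))
for u,v in [(349,255),(353,291)]: print(ray(c,u,v,.084).round(3))
E
```

```text
[276.73173785 362.25354951] [277.21423481 333.67111157] [248.58295108 361.82773783]
cupA [ 0.612 -0.301  0.084]
cupB [ 0.521 -0.426  0.084]
boxc [ 0.575 -0.027  0.1  ]
lid [0.47  0.366 0.012]
F1 [ 0.757 -0.198  0.14 ]
F2 [ 0.847 -0.454  0.14 ]
bowl [0.767 0.101 0.058]
glass [0.729 0.261 0.117]
C1 [0.645 0.114 0.1  ]
C2 [0.498 0.111 0.1  ]
C3 [ 0.65 -0.17  0.1 ]
C4 [ 0.503 -0.168  0.1  ]
unk [-0.28   0.274  0.084]
[ 0.611 -0.307  0.084]
[ 0.527 -0.431  0.084]
```

```bash
python3 -m pendant '[[-1,[0,0,0],[0,0,-8]],[-1,[0,0,0],[0,0,-8]],[-1,[-40,-50,0],[0,0,0]],[-1,[-40,-50,0],[0,0,0]],[-1,[-40,-50,0],[0,0,0]],[-1,[-40,-50,0],[0,0,0]],[-1,[-40,-50,0],[0,0,0]],[-1,[-40,-50,0],[0,0,0]]]' 25
cat >> h.py <<'E'
def comp(m,u,v):
    n,l,st,ce=cv2.connectedComponentsWithStats(m.astype(np.uint8),connectivity=8)
    return l==l[v,u], st[l[v,u]]
def pose():
    s=r.get_state();x,y,z,w=s['eef_rot'];print('t',s['clock'],s['tool_pos'].round(4),'q',s['eef_rot'].round(4),'op',round(s['opening'],3),'F',s['contact_force'].round(1),round(s['finger_force'],1))
def togo(p):
    "tool-frame shift (mm) to world point p"
    from scipy.spatial.transform import Rotation as R
    s=r.get_state();print('shift mm',(R.from_quat(s['eef_rot']).as_matrix().T@(np.array(p)-s['tool_pos'])*1000).round(1))
E
python3 - <<'E'
from h import *
s=snap('top','top1.png');c=snap('scene','scene1.png');pose()
im=s['img'];hsv=cv2.cvtColor(im,cv2.COLOR_RGB2HSV)
for u,v in[(367,190),(403,217),(360,215),(350,240),(288,180),(248,200)]: print((u,v),im[v,u],hsv[v,u])
E
```

```text
clock: 1.2
tool_pos: [0.4082, 0.3057, 0.2388]
eef_rot: [0.001, 1.0, 0.0, 0.0]
contact_force: [0.8, -0.4, 0.8]
opening: 1.0
finger_force: 0.0
t 1.3 [0.4123 0.2991 0.2382] q [ 0.0077  1.     -0.0029  0.001 ] op 0.998 F [-0.   0.2  0.5] 0.0
(367, 190) [83 69 51] [17 98 83]
(403, 217) [87 73 53] [ 18 100  87]
(360, 215) [200 175 136] [ 18  82 200]
(350, 240) [188 165 128] [ 19  81 188]
(288, 180) [112  99  79] [ 18  75 112]
(248, 200) [150 135 108] [ 19  71 150]
```

View pics/top1.png

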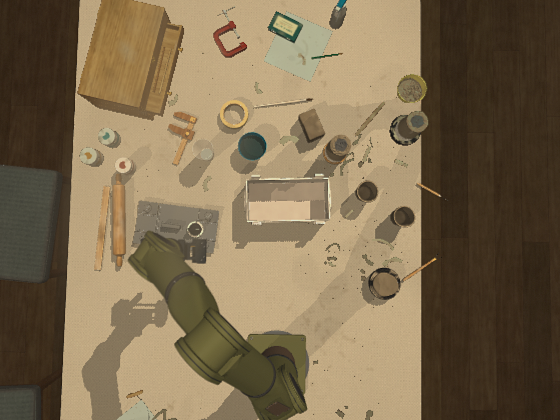

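```bash
python3 - <<'E'
from h import *
s=snap('top');g=cv2.cvtColor(s['img'],cv2.COLOR_RGB2GRAY)
out=[]
for u,v in[(367,190),(403,217)]:
    c=cv2.resize(g[v-20:v+20,u-20:u+20],None,fx=8,fy=8,interpolation=2)
    C=cv2.HoughCircles(c,cv2.HOUGH_GRADIENT_ALT if 0 else cv2.HOUGH_GRADIENT,1,20,param1=60,param2=12,minRadius=72,maxRadius=98)
    col=cv2.cvtColor(c,cv2.COLOR_GRAY2BGR)
    for x,y,R in C[0][:3]:
        U,V=u-20+(x+.5)/8-.5,v-20+(y+.5)/8-.5
        print(U,V,R/8,ray(s,U,V,.084).round(4)); 
    x,y,R=C[0][0];cv2.circle(col,(int(x),int(y)),int(R),(0,0,255),1)
    out.append(col)
# box: white bright low-sat pixels
hsv=cv2.cvtColor(s['img'],cv2.COLOR_RGB2HSV)
m=((hsv[...,1]<50)&(hsv[...,2]>170)); m[:, :235]=0;m[:,345:]=0;m[:165]=0;m[235:]=0
col=cv2.cvtColor((m*255).astype(np.uint8),cv2.COLOR_GRAY2BGR)[160:240,230:350]
out.append(cv2.resize(col,(480,320),interpolation=0))
cv2.imwrite('pics/c2.png',cv2.resize(np.hstack(out),None,fx=.7,fy=.7))
E
```

```text
366.75 191.25 10.2125 [ 0.6081 -0.3001  0.084 ]
364.25 192.375 9.2125 [ 0.6041 -0.2914  0.084 ]
368.875 189.5 11.6125 [ 0.6143 -0.3074  0.084 ]
404.25 215.75 9.675 [ 0.5257 -0.4301  0.084 ]
402.5 217.625 11.6125 [ 0.5191 -0.4241  0.084 ]
405.375 218.0 11.8875 [ 0.518 -0.434  0.084]
```

View pics/c2.png

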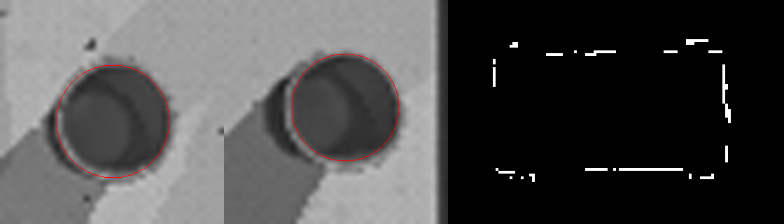

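```bash
python3 - <<'E'
from h import *
s=snap('top');g=cv2.cvtColor(s['img'],cv2.COLOR_RGB2GRAY)
for u,v in[(367,191),(404,216)]:
    print(list(range(u-15,u+16)))
    for d in(-2,0,2): print(g[v+d,u-15:u+16])
    print('vert',v-15);
    for d in(-2,0,2): print(g[v-15:v+16,u+d])
# expected pixel radius
for p in[(.608,-.300),(.5257,-.430)]: print(proj(s,[*p,.084]),proj(s,[p[0],p[1]-.038,.084]),proj(s,[p[0],p[1]+.038,.084]))
E
```

```text
[352, 353, 354, 355, 356, 357, 358, 359, 360, 361, 362, 363, 364, 365, 366, 367, 368, 369, 370, 371, 372, 373, 374, 375, 376, 377, 378, 379, 380, 381, 382]
[174 171 177 174  85 119  79  69  74  74  72  68  69  70  71  70  68  57
  51  63  66  67  68  67  69 139 160 160 161 173 175]
[173 179 126  73  49 131  82  69  69  69  69  70  70  69  72  71  72  68
  54  53  61  65  69  66  54 101 143 177 178 173 172]
[123 113 122  78  53 125  80  65  65  67  67  67  68  70  71  72  73  71
  57  52  56  65  67  67  56 131 171 176 172 171 151]
vert 176
[174 173 170 155 126 128  49  58  60  50  54  67  70  70  71  69  70  70
  69  71  71  69  67  58  90 154  98 116 127 174 180]
[155 160 159 156 112 108  58  64  63  59  50  55  68  70  73  71  72  72
  71  72  71  70  61  51  79 113 126 187 176 177 176]
[158 162 162 155 142 116  55  65  63  66  64  51  53  57  66  68  71  71
  69  68  61  51  52  51  80 120 137 185 172 175 176]
[389, 390, 391, 392, 393, 394, 395, 396, 397, 398, 399, 400, 401, 402, 403, 404, 405, 406, 407, 408, 409, 410, 411, 412, 413, 414, 415, 416, 417, 418, 419]
[159  97  50  44 
[... 219 characters left out ...]
 175 178 178 181]
[108  71  47  46  48 121  80  67  69  69  69  70  69  71  73  72  60  53
  51  49  48  57  56  56  48 104 150 174 176 176 177]
vert 201
[158 156 162 158 161 129  59  47  50  52  54  67  71  72  72  73  72  71
  70  69  70  64  50  54  98 157 154 182 173 177 176]
[163 161 158 162 158 118  60  59  63  63  51  52  56  63  68  72  73  72
  70  61  53  48  49  54  85 114 136 176 175 171 171]
[163 162 159 164 158 139  68  60  61  64  65  61  50  51  51  51  52  53
  51  50  50  48  52  66  90 143 144 175 176 171 169]
[366.72545278 191.28872121] [377.68749865 191.48703506] [355.75927195 191.09033256]
[404.20812067 215.7353519 ] [415.1911131 215.9295521] [393.22097478 215.54107826]
```

```bash
python3 -m pendant '[[-1,[-10,-60,0],[0,0,0]],[-1,[-10,-60,0],[0,0,0]],[-1,[-20,-60,0],[0,0,0]],[-1,[-20,-60,0],[0,0,0]],[-1,[-20,-60,0],[0,0,0]],[-1,[-20,-60,0],[0,0,0]],[-1,[-20,-60,0],[0,0,0]],[-1,[-20,-60,0],[0,0,0]]]' 25
python3 -m pendant '[[-1,[-20,-60,0],[0,0,0]],[-1,[-36,-60,0],[0,0,0]],[-1,[0,0,40],[0,0,0]],[-1,[0,0,40],[0,0,0]],[-1,[0,0,0],[0,0,0]],[-1,[0,0,0],[0,0,0]]]'
python3 -c "
from h import *
pose();togo([.608,-.302,.043])"
```

```text
clock: 2.4
tool_pos: [0.5463, -0.1678, 0.2389]
eef_rot: [-0.001, 1.0, 0.001, 0.001]
contact_force: [1.2, 0.2, 0.2]
opening: 0.999
finger_force: 0.0
clock: 3.15
tool_pos: [0.5983, -0.2802, 0.1601]
eef_rot: [-0.0, 1.0, 0.0, 0.001]
contact_force: [0.8, 1.2, -0.2]
opening: 1.002
finger_force: 0.0
t 3.15 [ 0.5983 -0.2802  0.1601] q [-3.0e-04  1.0e+00  1.0e-04  1.2e-03] op 1.002 F [ 0.8  1.2 -0.2] 0.0
shift mm [ -9.4 -21.8 117.1]
```

```bash
python3 -m pendant '[[-1,[-9.5,-22,0],[0,0,0]],[-1,[0,0,30],[0,0,0]],[-1,[0,0,30],[0,0,0]],[-1,[0,0,30],[0,0,0]],[-1,[0,0,27],[0,0,0]],[-1,[0,0,0],[0,0,0]],[-1,[0,0,0],[0,0,0]]]'
python3 -c "
from h import *
pose();togo([.608,-.302,.043])"
```

```text
clock: 4.03
tool_pos: [0.6079, -0.3038, 0.0441]
eef_rot: [0.001, 1.0, -0.001, 0.002]
contact_force: [-0.4, 0.4, -0.6]
opening: 0.999
finger_force: 0.0
t 4.025 [ 0.6079 -0.3038  0.0441] q [ 7.0e-04  1.0e+00 -6.0e-04  1.8e-03] op 0.999 F [-0.4  0.4 -0.6] 0.0
shift mm [-0.1  1.8  1.1]
```

No contact; close.

```bash
python3 -m pendant '[[1,[0,0,0],[0,0,0]],[1,[0,0,0],[0,0,0]],[1,[0,0,0],[0,0,0]],[1,[0,0,0],[0,0,0]],[1,[0,0,0],[0,0,0]],[1,[0,0,0],[0,0,0]]]' 25
python3 -m pendant '[[1,[0,0,-20],[0,0,0]],[1,[0,0,-30],[0,0,0]],[1,[0,0,-40],[0,0,0]],[1,[0,0,-40],[0,0,0]],[1,[0,0,0],[0,0,0]],[1,[0,0,0],[0,0,0]]]'
```

```text
clock: 4.78
tool_pos: [0.6069, -0.3039, 0.0429]
eef_rot: [0.001, 1.0, -0.0, 0.001]
contact_force: [-0.5, -1.3, 5.8]
opening: 0.796
finger_force: 25.1
clock: 5.52
tool_pos: [0.605, -0.3033, 0.1709]
eef_rot: [0.001, 1.0, 0.0, -0.001]
contact_force: [0.3, -0.7, -4.0]
opening: 0.794
finger_force: 24.5
```

```bash
python3 -m pendant '[[1,[0,0,-30],[0,0,0]],[1,[6,50,0],[0,0,0]],[1,[6,60,0],[0,0,0]],[1,[6,60,0],[0,0,0]],[1,[6,60,0],[0,0,0]],[1,[6,60,0],[0,0,0]],[1,[2,56,0],[0,0,0]],[1,[0,0,0],[0,0,0]]]'
python3 - <<'E'
from h import *
snap('scene','scene2.png');pose();togo([.573,.043,.05])
E
```

```text
clock: 6.52
tool_pos: [0.5729, 0.05, 0.2004]
eef_rot: [-0.005, 1.0, 0.002, -0.002]
contact_force: [0.3, -1.0, -2.3]
opening: 0.799
finger_force: 24.5
t 6.575 [0.5731 0.0455 0.2002] q [-2.1e-03  1.0e+00  5.0e-04 -1.7e-03] op 0.794 F [-0.2 -0.6 -2.6] 24.5
shift mm [ -0.4  -2.6 150.2]
```

View pics/scene2.png

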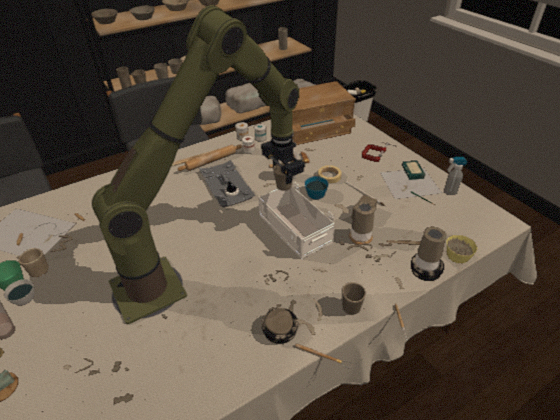

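```bash
python3 -m pendant '[[1,[0,-2.5,30],[0,0,0]],[1,[0,0,40],[0,0,0]],[1,[0,0,40],[0,0,0]],[1,[0,0,25],[0,0,0]],[1,[0,0,10],[0,0,0]],[1,[0,0,4],[0,0,0]],[1,[0,0,0],[0,0,0]],[1,[0,0,0],[0,0,0]]]'
```

```text
clock: 7.58
tool_pos: [0.5753, 0.0399, 0.0536]
eef_rot: [0.001, 1.0, 0.0, 0.001]
contact_force: [0.3, 0.2, -2.4]
opening: 0.791
finger_force: 24.5
```

```bash
python3 -m pendant '[[1,[0,0,3],[0,0,0]],[1,[0,0,2],[0,0,0]],[1,[0,0,0],[0,0,0]]]'
python3 -m pendant '[[-1,[0,0,0],[0,0,0]],[-1,[0,0,0],[0,0,0]],[-1,[0,0,0],[0,0,0]],[-1,[0,0,-25],[0,0,0]],[-1,[0,0,-40],[0,0,0]],[-1,[0,0,-50],[0,0,0]],[-1,[0,0,-40],[0,0,0]],[-1,[0,0,0],[0,0,0]]]'
python3 -c "
from h import *
pose();togo([.523,-.431,.2])"
```

```text
clock: 7.95
tool_pos: [0.5747, 0.04, 0.0479]
eef_rot: [0.001, 1.0, -0.0, 0.0]
contact_force: [-0.0, -0.3, -0.1]
opening: 0.792
finger_force: 24.8
clock: 8.95
tool_pos: [0.5767, 0.0404, 0.2059]
eef_rot: [0.001, 1.0, 0.001, 0.003]
contact_force: [0.5, 1.2, -0.5]
opening: 0.999
finger_force: 0.0
t 8.95 [0.5767 0.0404 0.2059] q [9.0e-04 1.0e+00 6.0e-04 3.4e-03] op 0.999 F [ 0.5  1.2 -0.5] 0.0
shift mm [  52.8 -471.5    5. ]
```

```bash
python3 -m pendant '[[-1,[6,-59,0],[0,0,0]],[-1,[6,-59,0],[0,0,0]],[-1,[6,-59,0],[0,0,0]],[-1,[6,-59,0],[0,0,0]],[-1,[7,-59,0],[0,0,0]],[-1,[7,-59,0],[0,0,0]],[-1,[7,-59,0],[0,0,0]],[-1,[7,-59,0],[0,0,0]]]'
python3 -m pendant '[[-1,[0,0,40],[0,0,0]],[-1,[0,0,40],[0,0,0]],[-1,[0,0,0],[0,0,0]],[-1,[0,0,0],[0,0,0]]]'
python3 - <<'E'
from h import *
pose();togo([.523,-.431,.043])
s=snap('top','top2.png');g=cv2.cvtColor(s['img'],cv2.COLOR_RGB2GRAY)
p=proj(s,[.573,.04,.089]);print(p)
E
```

```text
clock: 9.95
tool_pos: [0.5208, -0.4334, 0.2011]
eef_rot: [0.001, 1.0, 0.001, -0.001]
contact_force: [0.4, 0.5, -0.5]
opening: 1.004
finger_force: 0.0
clock: 10.45
tool_pos: [0.5225, -0.4319, 0.1233]
eef_rot: [0.001, 1.0, -0.0, 0.0]
contact_force: [0.6, -0.3, 0.8]
opening: 1.003
finger_force: 0.0
t 10.45 [ 0.5225 -0.4319  0.1233] q [ 6.e-04  1.e+00 -1.e-04  4.e-04] op 1.003 F [ 0.6 -0.3  0.8] 0.0
shift mm [-0.4  0.9 80.3]
[268.26390358 199.52494123]
```

```bash
python3 -m pendant '[[-1,[0,1,20],[0,0,0]],[-1,[0,0,30],[0,0,0]],[-1,[0,0,30],[0,0,0]],[-1,[0,0,0],[0,0,0]],[-1,[0,0,0],[0,0,0]]]'
python3 -m pendant '[[1,[0,0,0],[0,0,0]],[1,[0,0,0],[0,0,0]],[1,[0,0,0],[0,0,0]],[1,[0,0,0],[0,0,0]],[1,[0,0,0],[0,0,0]],[1,[0,0,0],[0,0,0]]]' 25
python3 -m pendant '[[1,[0,0,-20],[0,0,0]],[1,[0,0,-40],[0,0,0]],[1,[0,0,-40],[0,0,0]],[1,[0,0,-40],[0,0,0]],[1,[0,0,-15],[0,0,0]],[1,[0,0,0],[0,0,0]]]'
python3 -c "
from h import *
pose();togo([.576,-.097,.2])"
```

```text
clock: 11.12
tool_pos: [0.5226, -0.4312, 0.0436]
eef_rot: [0.001, 1.0, -0.0, 0.001]
contact_force: [-0.3, 0.7, 0.7]
opening: 0.996
finger_force: 0.0
clock: 11.88
tool_pos: [0.5227, -0.4316, 0.0439]
eef_rot: [0.001, 1.0, -0.001, 0.001]
contact_force: [-0.7, -0.7, 6.5]
opening: 0.811
finger_force: 24.7
clock: 12.62
tool_pos: [0.522, -0.431, 0.1983]
eef_rot: [0.001, 1.0, -0.0, 0.0]
contact_force: [-0.0, 0.5, -2.4]
opening: 0.812
finger_force: 24.9
t 12.625 [ 0.522  -0.431   0.1983] q [ 7.e-04  1.e+00 -3.e-04  4.e-04] op 0.812 F [-0.   0.5 -2.4] 24.9
shift mm [-53.5 334.1  -1.9]
```

```bash
python3 -m pendant '[[1,[-9,40,0],[0,0,0]],[1,[-9,59,0],[0,0,0]],[1,[-9,59,0],[0,0,0]],[1,[-9,59,0],[0,0,0]],[1,[-9,59,0],[0,0,0]],[1,[-9,58,0],[0,0,0]],[1,[0,0,0],[0,0,0]],[1,[0,0,0],[0,0,0]]]'
python3 -c "
from h import *
pose();togo([.575,-.097,.05])"
```

```text
clock: 13.62
tool_pos: [0.5752, -0.0976, 0.1961]
eef_rot: [0.001, 1.0, -0.0, -0.002]
contact_force: [-0.5, -1.1, -1.9]
opening: 0.82
finger_force: 2.5
t 13.625 [ 0.5752 -0.0976  0.1961] q [ 6.0e-04  1.0e+00 -4.0e-04 -1.8e-03] op 0.82 F [-0.5 -1.1 -1.9] 2.5
shift mm [ -0.3   0.7 146.1]
```

```bash
python3 -m pendant '[[1,[0,0,0],[0,0,0]],[1,[0,0,0],[0,0,0]],[1,[0,0,0],[0,0,0]],[1,[0,0,0],[0,0,0]],[1,[0,0,0],[0,0,0]],[1,[0,0,0],[0,0,0]]]' 25
python3 -c "
from h import *
snap('scene','scene3.png');a=cv2.imread('pics/scene3.png')[130:270,220:400];cv2.imwrite('pics/s3.png',cv2.resize(a,None,fx=4,fy=4,interpolation=3))"
```

```text
clock: 14.38
tool_pos: [0.5764, -0.097, 0.1977]
eef_rot: [0.001, 1.0, 0.0, 0.0]
contact_force: [-0.2, 0.4, -1.8]
opening: 0.81
finger_force: 25.0
```

View pics/s3.png

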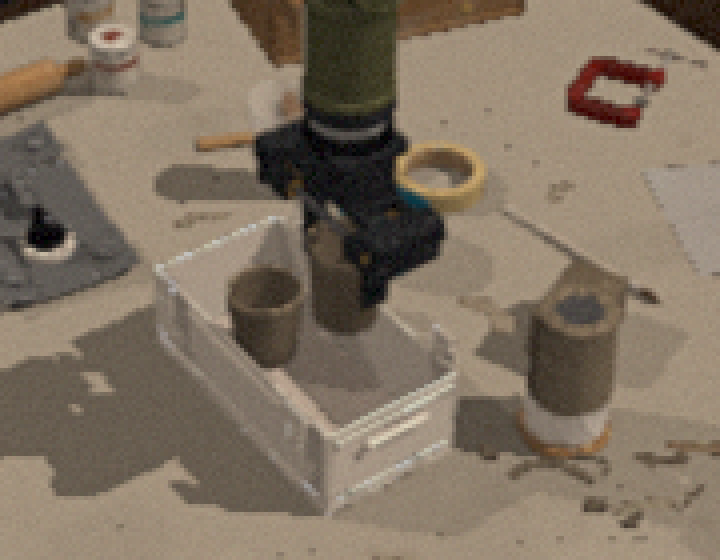

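```bash
python3 -m pendant '[[1,[0,0,30],[0,0,0]],[1,[0,0,40],[0,0,0]],[1,[0,0,40],[0,0,0]],[1,[0,0,25],[0,0,0]],[1,[0,0,7],[0,0,0]],[1,[0,0,4],[0,0,0]],[1,[0,0,0],[0,0,0]]]'
python3 -m pendant '[[1,[0,0,2],[0,0,0]],[1,[0,0,2],[0,0,0]],[1,[0,0,0],[0,0,0]]]'
```

```text
clock: 15.3
tool_pos: [0.5771, -0.0971, 0.0525]
eef_rot: [0.001, 1.0, -0.0, 0.001]
contact_force: [0.0, -0.7, -2.3]
opening: 0.81
finger_force: 25.1
clock: 15.68
tool_pos: [0.5767, -0.097, 0.0496]
eef_rot: [0.001, 1.0, -0.0, 0.001]
contact_force: [-3.3, -1.1, 11.3]
opening: 0.811
finger_force: 25.2
```

```bash
python3 -m pendant '[[-1,[0,0,0],[0,0,0]],[-1,[0,0,0],[0,0,0]],[-1,[0,0,0],[0,0,0]],[-1,[0,0,-25],[0,0,0]],[-1,[0,0,-50],[0,0,0]],[-1,[0,0,-50],[0,0,0]],[-1,[0,0,-40],[0,0,0]],[-1,[10,-60,0],[0,0,0]]]'
python3 -m pendant '[[-1,[20,-59,0],[0,0,0]],[-1,[20,-59,0],[0,0,0]],[-1,[20,-59,0],[0,0,0]],[-1,[20,-59,0],[0,0,0]],[-1,[0,0,0],[0,0,0]]]'
python3 - <<'E'
from h import *
pose();s=snap('top','top3.png');snap('scene','scene3b.png')
a=s['img'][165:265,120:345,::-1];cv2.imwrite('pics/t3.png',cv2.resize(a,None,fx=3.5,fy=3.5,interpolation=3))
E
```

```text
clock: 16.68
tool_pos: [0.5706, -0.1513, 0.2167]
eef_rot: [-0.005, 1.0, 0.002, 0.005]
contact_force: [0.1, -0.7, 0.3]
opening: 1.003
finger_force: 0.0
clock: 17.3
tool_pos: [0.4815, -0.4003, 0.2118]
eef_rot: [0.007, 1.0, -0.002, -0.002]
contact_force: [0.1, 1.1, 0.0]
opening: 1.0
finger_force: 0.0
t 17.3 [ 0.4815 -0.4003  0.2118] q [ 0.0065  1.     -0.0019 -0.0015] op 1.0 F [0.1 1.1 0. ] 0.0
```

View pics/t3.png

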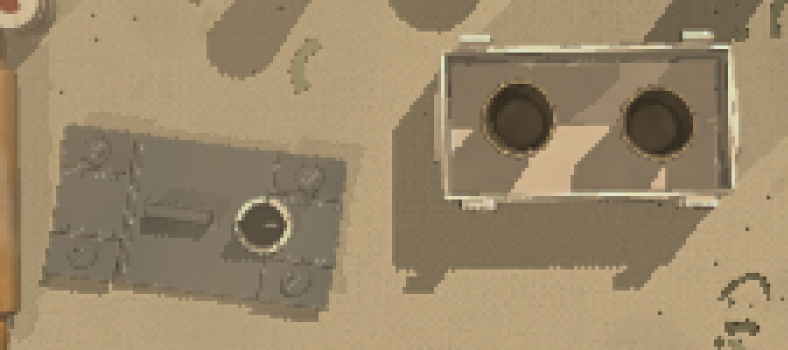

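```bash
python3 - <<'E'
from h import *
im=cv2.imread('pics/top3.png')[:,:,::-1].copy();s=snap('top');hsv=cv2.cvtColor(im,cv2.COLOR_RGB2HSV);g=cv2.cvtColor(im,cv2.COLOR_RGB2GRAY)
for u,v in[(150,220),(170,218),(172,226),(135,240),(200,250),(175,202),(160,252)]:print((u,v),hsv[v,u])
m=(hsv[...,1]<60)&(hsv[...,2]<135)&(hsv[...,2]>50)
m=cv2.morphologyEx(m.astype(np.uint8),cv2.MORPH_OPEN,np.ones((3,3)))
m=cv2.morphologyEx(m,cv2.MORPH_CLOSE,np.ones((13,13)))
c,st=comp(m,150,220);print('bbox',st)
k=max(cv2.findContours(c.astype(np.uint8),0,1)[0],key=cv2.contourArea)
R=cv2.minAreaRect(k);print(R)
P=[ray(s,*p,.012) for p in cv2.boxPoints(R)];print(np.round(P,4));print(np.linalg.norm(P[0]-P[1]),np.linalg.norm(P[1]-P[2]),np.mean(P,0))
# dial ring
w=(hsv[...,1]<60)&(hsv[...,2]>150);w[:, :180]=0;w[:,210:]=0;w[:215]=0;w[245:]=0
ys,xs=np.nonzero(w);e=cv2.fitEllipse(np.c_[xs,ys].astype(np.float32));print('dial',e,ray(s,*e[0],.032))
print(g[218:238,158:186])
E
```

```text
(150, 220) [ 19  59 125]
(170, 218) [ 19  57 125]
(172, 226) [ 20  59 125]
(135, 240) [ 21  55 121]
(200, 250) [ 20  58 128]
(175, 202) [ 19  81 182]
(160, 252) [ 18  83 182]
bbox [ 134  204   63   43 1446]
((165.39627075195312, 225.52340698242188), (58.06151580810547, 42.30195617675781), 9.090276718139648)
[[0.4179 0.5199 0.012 ]
 [0.5679 0.5014 0.012 ]
 [0.5386 0.2947 0.012 ]
 [0.3888 0.3143 0.012 ]]
0.15113880040767588 0.2087856142148217 [0.47829379 0.40756187 0.012     ]
dial ((194.72811889648438, 228.74392700195312), (14.634034156799316, 15.8467435836792), 54.8016357421875) [0.46837431 0.29898782 0.032     ]
[[113 105 114 115 115 115 114 115 115 115 115 115 116 116 117 118 117 118
  119 119 118 119 120 119 118 119 118 119]
 [118  98 113 115 116 115 115 115 115 115 108 108 109 110 109 117 112 111
  118 118 118 118 118 118 120 119 119 119]
 [129 118 114 115 113 115 114 115 114 109 108 109 110 110 111 110 112 112
  111 112 113 111 112 113 118 118 118 118]
 [134 118 114 114 101 113 117 115 109 108 108 110 108 110 110 111 112 113
  113 113 112 113 113 112 112 113 112 112]
 [115 115 1
[... 1161 characters left out ...]
113 115 115 116 117 118  98 116  99 116 100  98  99  99 100 101 101  99
   98 100 117 119 119 120 119 119 120 121]
 [112 115 115 115 115 116 116 116 117 118 119 118 119 119 120 120 121 104
  100 118 120 119 119 119 119 119 120 118]
 [114 114 115 114 115 116 116 116 116 116 117 118 118 118 118 119 119 120
  120 120 119 119 119 119 119 119 118 101]
 [114 114 115 113 115 116 116 116 116 116 117 117 117 118 119 119 120 118
  119 119 119 119 119 119 120 120 102  99]
 [114 115 114 115 115 115 116 116 117 117 118 118 117 118 118 119 119 119
  119 119 119 119 119 119 120 119 101  99]
 [115 114 114 115 115 116 115 116 116 117 117 117 118 119 119 120 119 119
  119 119 119 119 119 120 120 102 100 100]]
```

```bash
python3 - <<'E'
from h import *
im=cv2.imread('pics/top3.png')[:,:,::-1].copy();s=snap('top');hsv=cv2.cvtColor(im,cv2.COLOR_RGB2HSV)
m=(hsv[...,1]<70)&(hsv[...,2]<150)
m[:, :125]=0;m[:,225:]=0;m[:190]=0;m[265:]=0
m=cv2.morphologyEx(m.astype(np.uint8),cv2.MORPH_OPEN,np.ones((3,3)))
m=cv2.morphologyEx(m,cv2.MORPH_CLOSE,np.ones((9,9)))
c,st=comp(m,150,220);print('bbox',st)
k=max(cv2.findContours(c.astype(np.uint8),0,1)[0],key=cv2.contourArea)
R=cv2.minAreaRect(k);print(R)
P=[ray(s,*p,.014) for p in cv2.boxPoints(R)];print(np.round(P,4));print(np.linalg.norm(P[0]-P[1]),np.linalg.norm(P[1]-P[2]),np.mean(P,0))
a=ray(s,194.73,228.74,.032);b=ray(s,170.5,226,.036);d=a-b;print(a,b,np.linalg.norm(d[:2]),np.degrees(np.arctan2(d[1],d[0])), 'origin',b+d*16/86)
vis=im[:,:,::-1].copy();vis[c]=(0,0,255)
def grow():pass
E
```

```text
bbox [ 133  201   86   52 3246]
((175.579345703125, 226.51025390625), (81.51774597167969, 42.838401794433594), 7.352379322052002)
[[0.4154 0.5227 0.014 ]
 [0.5677 0.5086 0.014 ]
 [0.5353 0.2177 0.014 ]
 [0.3832 0.2334 0.014 ]]
0.1529341533842463 0.2926914179777503 [0.47539227 0.37059768 0.014     ]
[0.46838831 0.29898155 0.032     ] [0.47656219 0.38406894 0.036     ] 0.08547909423262598 -95.48725776851737 origin [0.47504147 0.36823873 0.03525581]
```

```bash
python3 - <<'E'
from h import *
im=cv2.imread('pics/top3.png');s=snap('top');g=cv2.cvtColor(im,cv2.COLOR_BGR2GRAY).astype(float)
def peak(line,o):
    i=np.argmax(line);w=np.clip(line-np.median(line)-20,0,None);w[:max(0,i-2)]=0;w[i+3:]=0
    return o+(w*np.arange(len(line))).sum()/w.sum()
def fit(h,rng,a,b):
    pts=[]
    for t in rng:
        l=g[a:b,t] if h else g[t,a:b]
        p=peak(l,a); pts.append((t,p))
    pts=np.array(pts);k=np.polyfit(pts[:,0],pts[:,1],1)
    res=pts[:,1]-np.polyval(k,pts[:,0]);ok=abs(res-np.median(res))<.7;k=np.polyfit(pts[ok,0],pts[ok,1],1)
    print(h,k,ok.sum(),len(ok),np.std(res[ok]).round(2)); return k
top=fit(1,range(262,314),173,184);bot=fit(1,range(262,314),216,226)
L=fit(0,range(186,214),241,251);R=fit(0,range(186,214),325,334)
def X(h,v):
    y=200
    for _ in range(20): x=np.polyval(v,y);y=np.polyval(h,x)
    return x,y
C=[ray(s,*X(h,v),.1) for h,v in((top,L),(top,R),(bot,R),(bot,L))]
C=np.array(C);print(C.round(4),C.mean(0));
for i in range(4): d=C[(i+1)%4]-C[i];print(np.linalg.norm(d).round(4),np.degrees(np.arctan2(d[1],d[0])).round(2))
print(r.get_state()['q'])
E
```

```text
1 [-2.21035978e-02  1.84702837e+02] 52 52 0.2<stdin>:5: RuntimeWarning: invalid value encountered in scalar divide
Traceback (most recent call last):
TypeError: expected non-empty vector for x
```

```bash
cat > box.py <<'E'
from h import *
def peak(line,o):
    i=np.argmax(line);w=np.clip(line-line[i]+50,0,None);w[:max(0,i-2)]=0;w[i+3:]=0
    return o+(w*np.arange(len(line))).sum()/w.sum()
def fit(g,h,rng,a,b):
    pts=np.array([(t,peak(g[a:b,t] if h else g[t,a:b],a)) for t in rng])
    ok=np.ones(len(pts),bool)
    for _ in range(3):
        k=np.polyfit(pts[ok,0],pts[ok,1],1);res=pts[:,1]-np.polyval(k,pts[:,0]);ok=abs(res)<max(.5,1.5*np.std(res[ok]))
    print(h,k.round(3),ok.sum(),len(ok),np.std(res[ok]).round(2)); return k
im=cv2.imread('pics/top3.png');s=snap('top');g=cv2.cvtColor(im,cv2.COLOR_BGR2GRAY).astype(float)
top=fit(g,1,range(262,314),173,184);bot=fit(g,1,range(262,314),216,226)
L=fit(g,0,range(186,214),241,251);R=fit(g,0,range(186,214),325,334)
def X(h,v):
    y=200
    for _ in range(20): x=np.polyval(v,y);y=np.polyval(h,x)
    return x,y
C=np.array([ray(s,*X(h,v),.1) for h,v in((top,L),(top,R),(bot,R),(bot,L))])
print(C.round(4),C.mean(0))
for i in range(4): d=C[(i+1)%4]-C[i];print(np.linalg.norm(d).round(4),np.degrees(np.arctan2(d[1],d[0])).round(2))
print(r.get_state()['q'])
E
python3 box.py
```

```text
1 [-1.80000e-02  1.83611e+02] 48 52 0.16
1 [2.20000e-02 2.13221e+02] 44 52 0.28
0 [3.80000e-02 2.38491e+02] 20 28 0.37
0 [3.10000e-02 3.22815e+02] 24 28 0.23
[[ 0.6409  0.1198  0.1   ]
 [ 0.6513 -0.1644  0.1   ]
 [ 0.5042 -0.1705  0.1   ]
 [ 0.5055  0.1118  0.1   ]] [ 0.57545132 -0.02580712  0.1       ]
0.2845 -87.89
0.1473 -177.66
0.2823 89.73
0.1356 3.39
[ 0.82498849  0.73863475 -0.40550472  1.5872878   0.34789162  0.88808991
  1.86520931]
```

```bash
sed -i "s/g=cv2.cvtColor(im,cv2.COLOR_BGR2GRAY).astype(float)/hv=cv2.cvtColor(im,cv2.COLOR_BGR2HSV).astype(float);g=hv[...,2]-2*hv[...,1]/; s/top=fit/np.set_printoptions(linewidth=200);print(g[214:226,258:318:4].astype(int));print(g[190:210:3,241:251].astype(int));print(g[190:210:3,324:334].astype(int));top=fit/" box.py; python3 box.py
```

```text
[[-22 -22 -26  51  46  43  45 -26 -22 -19 -18 -21 -22  -9 -22]
 [-21 -25 -25  47  47  43  48 -25 -18 -19 -18 -26 -22 -12 -23]
 [-22 -25 -26  45  45  43  50 -25 -25 -22 -19 -22 -16 -16 -23]
 [-22 -22 -25  45  47  43  48 -26 -25 -23 -19 -21  43 -12 -21]
 [-26 -25 -16  46  48  43  46 -29 -30 -31 -29 -28  34 -20 -22]
 [-22 -22  41  46  52  57  65   7   6  43  24  20  32   7  16]
 [  9   4  32  51  59 105 139 103  99 172 135 135 142 130  78]
 [ 84  47  37  27   1  -4 -15  -7   9 -21 -21   3  19  37   3]
 [105  21   9  10  -1   3 -21 -29 -25 -33 -48 -51 -55 -39  29]
 [106 -45 -35 -32 -37 -32 -35 -29 -35 -33 -36 -33 -29 -35  29]
 [ 46 -35 -33 -35 -31 -32 -22 -33 -33 -32 -32 -28 -32 -31 -35]
 [-16 -36 -32 -29 -29 -30 -32 -33 -36 -32 -33 -36 -32 -32 -35]]
[[-27 -36 -39 -36   1 142  20 -56 -24 -17]
 [-33 -33 -40  32  26  85  23 -16 -25 -21]
 [-33 -33 -39  25  22  83  26 -30 -22 -19]
 [-26 -36 -42  26  16  82  14  -2 -15 -22]
 [-29 -33 -35  23  22  65  12  16 105  60]
 [-32 -28 -39  21  21  36  10  15  98  53]
 [-36 -33 -36   4  18  31  20  17  22 -18]]
[[-48 -55 -35 -58 127 127  52   4   7   7]
 [-21 -45 -34 -45 144 102  68   8   3   3]
 [-24 -42 -38 -44 135  65  63  13   3   2]
 [-11 -28 -34 -44  90 132 123  22   1   8]
 [-15 -27 -31 -41  26  83 140  31   3   8]
 [-11 -41 -31 -34  21  53  99  20   2   7]
 [-13 -45 -55 -34   1  81  47 -12   1   3]]
1 [-2.30000e-02  1.85128e+02] 52 52 0.16
1 [4.00000e-03 2.18937e+02] 40 52 0.09
0 [2.90000e-02 2.40366e+02] 22 28 0.21
0 [4.30000e-02 3.20263e+02] 17 28 0.24
[[ 0.64    0.1187  0.1   ]
 [ 0.6517 -0.1628  0.1   ]
 [ 0.5057 -0.1705  0.1   ]
 [ 0.5018  0.1117  0.1   ]] [ 0.57479836 -0.02574501  0.1       ]
0.2818 -87.6
0.1462 -176.98
0.2823 90.8
0.1384 2.89
[ 0.82508141  0.73858078 -0.40513292  1.58718245  0.34794379  0.8881085   1.8653175 ]
```

```bash
python3 - <<'E'
from h import *
s=snap('top');acc=0
# pool saved still frames for averaging
ims=[cv2.cvtColor(cv2.imread(f'pics/{f}.png'),cv2.COLOR_BGR2HSV).astype(float) for f in('top0','top1','top3')]
hv=np.mean(ims,0);print('noise',np.std([i[...,2] for i in ims],0)[165:235,240:335].mean());g=hv[...,2]-2*hv[...,1]
np.set_printoptions(linewidth=220)
for n,(u,v) in dict(tl=(256,175),tr=(319,174),bl=(257,223),br=(320,223)).items():
    print(n,u-8,v-4);print(g[v-4:v+5,u-8:u+9].astype(int))
for x,y in[(1,1),(1,-1),(-1,1),(-1,-1)]:
    p=np.array([.5745,-.0265]);a=np.radians(1.8);c,si=np.cos(a),np.sin(a)
    print(x,y,proj(s,[*(p+[c*.084*x-si*.108*y,si*.084*x+c*.108*y]),.118]).round(1))
E
```

```text
noise 11.881132488202585
tl 248 171
[[-41 -37 -29 -33  14  16  15  17  13  16  17  12   6   5   4   8   7]
 [-43 -31  13  16   8  14  15   7  12   8  13   5   7   8   4   5   6]
 [-32  12  11  14   7   9  11   6  11  13  -2   7   8   6  12   7   3]
 [ 17  17  11  21  32  32  33  34  29  31  33  30   9  10   3   9   8]
 [ 16  13   4  72 126 133 132 133 132 130 128 115  24   7  12  10  11]
 [ 17  13   7  92 119 119 120 107 106  99  95 108   4   1  11   9   8]
 [ 16  14  11  -4 -12 -17  -9 -11 -11 -10  -9  -8   9   8   4   7  11]
 [ 21  11   2   1  -1  -2  19  19  15  13   9  35  87  41  23  29  50]
 [ 45   3  -4  -9  -7  -5  -4  -3  13   7   2 102 114  91  85 103  97]]
tr 311 170
[[-41 -45 -46 -48 -46 -44 -49 -47 -41 -45 -45 -45 -50 -40 -47 -48 -46]
 [-46 -41 -46 -47 -44 -47 -45 -45 -45 -46 -43 -44 -43 -46 -39 -43 -46]
 [-45 -40 -40 -48 -52 -51 -56 -49 -54 -56 -55 -55 -49 -49 -43 -44 -49]
 [-42 -43 -43 -55   8  -1  -1   0  -5   9  43  11 -32 -41 -48 -43 -43]
 [-42 -50 -46 -74 136 121 117 115 109 129 192 134  46 -39 -44 -44 -42]
 [-49 -48 -48 -64 139 111  99  95  83  77  72  71  45 -29 
[... 904 characters left out ...]
16  20  14   5  -3   0   0   3   4   9  16  16  21  26]
 [126 123  82  70  75  52  46  23  15  15  14  12   2  -4  -1  -4   7]
 [-10 -19   9   8  66  68  68  69  65  65  64  71  39 -20  13  28  28]
 [-34  -9  34  12 135 104 101 102  82  84  82 111 136  44  24  22  22]
 [-40 -13  31 -14 150  87  71  78  93 134 122 161 152  46  24  27  27]
 [-33 -54 -31 -35 -25 -22 -57 -71 -49 -68 -56 -61   9  24  22  32  27]
 [-32 -33 -31 -35 -33 -30 -30 -34 -31 -35 -28  22  22  23  27  22  23]
 [-38 -32 -30 -29 -34 -30 -32 -33 -36 -26  22  27  26  28  26  25  21]
 [-32 -33 -30 -29 -30 -28 -31 -32 -28  22  29  26  20  28  23  27  22]]
1 1 [255.6 174.5]
1 -1 [319.3 173.7]
-1 1 [256.2 224.2]
-1 -1 [320.3 223.3]
```

```bash
python3 -m pendant '[[-1,[0,60,0],[0,0,0]],[-1,[0,60,0],[0,0,0]],[-1,[0,60,0],[0,0,0]],[-1,[0,60,0],[0,0,0]],[-1,[0,60,0],[0,0,0]],[-1,[0,60,0],[0,0,0]],[-1,[0,60,0],[0,0,0]],[-1,[0,60,0],[0,0,0]]]'
python3 -m pendant '[[-1,[0,60,0],[0,0,0]],[-1,[0,60,0],[0,0,0]],[-1,[0,60,0],[0,0,0]],[-1,[0,60,0],[0,0,0]],[-1,[0,45,0],[0,0,0]],[-1,[0,0,0],[0,0,0]]]'
python3 -c "
from h import *
pose();print(r.get_state()['q'])"
python3 -m pendant '[[-1,[0,0,0],[0,0,-10]],[-1,[0,0,0],[0,0,-10]],[-1,[0,0,0],[0,0,0]]]'
python3 -c "
from h import *
pose();print(r.get_state()['q'])"
```

```text
clock: 18.7
tool_pos: [0.4865, 0.0897, 0.213]
eef_rot: [0.0, 1.0, 0.0, 0.0]
contact_force: [0.8, -0.0, 0.2]
opening: 1.002
finger_force: 0.0
clock: 19.45
tool_pos: [0.4847, 0.378, 0.2129]
eef_rot: [-0.003, 1.0, 0.002, -0.0]
contact_force: [0.3, -0.2, -0.6]
opening: 1.0
finger_force: 0.0
t 19.45 [0.4847 0.378  0.2129] q [-3.1e-03  1.0e+00  2.2e-03 -2.0e-04] op 1.0 F [ 0.3 -0.2 -0.6] 0.0
[-0.56772017  0.71258373 -0.2996029   1.62460544  0.25731164  0.84071471
  0.60647628]
clock: 19.82
tool_pos: [0.4872, 0.3709, 0.2126]
eef_rot: [-0.172, 0.985, -0.0, -0.0]
contact_force: [-0.5, -0.3, -0.2]
opening: 0.999
finger_force: 0.0
t 19.825 [0.4872 0.3709 0.2126] q [-1.716e-01  9.852e-01 -4.000e-04 -3.000e-04] op 0.999 F [-0.5 -0.3 -0.2] 0.0
[-0.50549989  0.7218382  -0.39551446  1.62616644  0.34185094  0.86363259
  0.87915857]
```

```bash
python3 -m pendant '[[-1,[0,0,0],[0,0,10.5]],[-1,[0,0,0],[0,0,10.5]],[-1,[0,0,0],[0,0,10.5]],[-1,[0,0,0],[0,0,10.5]],[-1,[0,0,0],[0,0,10.5]],[-1,[0,0,0],[0,0,10.5]],[-1,[0,0,0],[0,0,10.5]],[-1,[0,0,0],[0,0,10.5]]]'
python3 -m pendant '[[-1,[0,0,0],[0,0,10.5]],[-1,[0,0,0],[0,0,10.5]],[-1,[0,0,0],[0,0,10.5]],[-1,[0,0,0],[0,0,0]],[-1,[0,0,0],[0,0,0]]]'
cat >> h.py <<'E'
def yaw():
    x,y,z,w=r.get_state()['eef_rot'];return np.degrees(np.arctan2(y*y-x*x,2*x*y))
E
python3 -c "
from h import *
pose();print(r.get_state()['q'],'tool y angle',yaw());togo([.4769,.3854,.1])
s=snap('top','top4.png')
hsv=cv2.cvtColor(s['img'],cv2.COLOR_RGB2HSV)
w=(hsv[...,1]<60)&(hsv[...,2]>150);w[:, :180]=0;w[:,210:]=0;w[:210]=0;w[250:]=0
ys,xs=np.nonzero(w);print(len(xs),xs.mean(),ys.mean())
w=(hsv[...,1]<70)&(hsv[...,2]<150);w[:, :125]=0;w[:,225:]=0;w[:190]=0;w[265:]=0
ys,xs=np.nonzero(w);print(xs.min(),ys.min())"
```

```text
clock: 20.82
tool_pos: [0.4871, 0.3715, 0.213]
eef_rot: [0.535, 0.845, 0.0, 0.0]
contact_force: [0.4, 0.7, -0.1]
opening: 0.999
finger_force: 0.0
clock: 21.45
tool_pos: [0.487, 0.3719, 0.2129]
eef_rot: [0.74, 0.672, 0.0, -0.0]
contact_force: [-0.5, 0.9, -0.5]
opening: 1.002
finger_force: 0.0
t 21.45 [0.487  0.3719 0.2129] q [ 0.7402  0.6724  0.     -0.    ] op 1.002 F [-0.5  0.9 -0.5] 0.0
[-0.83285496  0.70875685  0.18879633  1.64398751 -0.17033242  0.80491163
 -0.66611459] tool y angle -5.498573989532627
shift mm [ 12.4 -11.4 112.9]
35 195.54285714285714 227.17142857142858
128 191
```

```bash
python3 -m pendant '[[-1,[12.4,-11.4,0],[0,0,0.5]],[-1,[0,0,50],[0,0,0]],[-1,[0,0,50],[0,0,0]],[-1,[0,0,50],[0,0,0]],[-1,[0,0,25],[0,0,0]],[-1,[0,0,10],[0,0,0]],[-1,[0,0,0],[0,0,0]],[-1,[0,0,0],[0,0,0]]]'
python3 -c "
from h import *
pose();print(yaw());togo([.4769,.3854,.0165])"
```

```text
clock: 22.5
tool_pos: [0.4776, 0.3864, 0.0291]
eef_rot: [0.744, 0.669, 0.001, -0.0]
contact_force: [-1.1, 0.6, -0.3]
opening: 0.997
finger_force: 0.0
t 22.5 [0.4776 0.3864 0.0291] q [ 0.7436  0.6687  0.0013 -0.    ] op 0.997 F [-1.1  0.6 -0.3] 0.0
-6.073244187358206
shift mm [-1.1 -0.7 12.6]
```

```bash
python3 -m pendant '[[-1,[-1,-0.5,8],[0,0,0]],[-1,[0,0,4],[0,0,0]],[-1,[0,0,0],[0,0,0]],[1,[0,0,0],[0,0,0]],[1,[0,0,0],[0,0,0]],[1,[0,0,0],[0,0,0]],[1,[0,0,0],[0,0,0]],[1,[0,0,0],[0,0,0]]]' 12
python3 -m pendant '[[1,[0,0,0],[0,0,0]],[1,[0,0,0],[0,0,0]],[1,[0,0,0],[0,0,0]],[1,[0,0,0],[0,0,0]],[1,[0,0,0],[0,0,0]],[1,[0,0,0],[0,0,0]]]' 50
python3 -c "
from h import *
pose();print(yaw())"
```

```text
clock: 23.5
tool_pos: [0.4764, 0.3846, 0.0157]
eef_rot: [0.744, 0.669, 0.0, -0.0]
contact_force: [-0.5, -0.1, 0.9]
opening: 0.459
finger_force: 0.0
clock: 24.25
tool_pos: [0.4766, 0.3846, 0.0158]
eef_rot: [0.744, 0.669, 0.0, 0.0]
contact_force: [1.6, -0.3, -0.3]
opening: 0.155
finger_force: 50.0
t 24.25 [0.4766 0.3846 0.0158] q [7.437e-01 6.685e-01 2.000e-04 1.000e-04] op 0.155 F [ 1.6 -0.3 -0.3] 50.0
-6.091470939361533
```

```bash
python3 -m pendant '[[1,[0,0,-10],[0,0,0]],[1,[0,0,-20],[0,0,0]],[1,[0,0,-35],[0,0,0]],[1,[0,0,-40],[0,0,0]],[1,[0,0,-40],[0,0,0]],[1,[0,0,-25],[0,0,-4]],[1,[0,0,-5],[0,0,-4]],[1,[0,0,0],[0,0,0]]]'
python3 -c "
from h import *
pose();print(yaw());togo([.5739,-.0104,.19])"
```

```text
clock: 25.25
tool_pos: [0.4761, 0.3847, 0.1923]
eef_rot: [0.695, 0.719, 0.001, -0.0]
contact_force: [0.0, 0.0, -3.9]
opening: 0.154
finger_force: 50.0
t 25.25 [0.4761 0.3847 0.1923] q [ 6.955e-01  7.186e-01  7.000e-04 -3.000e-04] op 0.154 F [ 0.   0.  -3.9] 50.0
1.8736806271546305
shift mm [-398.1   84.8    1.8]
```

```bash
python3 -m pendant '[[1,[-40,8,0],[0,0,0]],[1,[-55,12,0],[0,0,0]],[1,[-55,12,0],[0,0,0]],[1,[-55,12,0],[0,0,0]],[1,[-55,12,0],[0,0,0]],[1,[-55,12,0],[0,0,0]],[1,[-50,10,0],[0,0,0]],[1,[-33,7,0],[0,0,0]]]'
python3 -m pendant '[[1,[0,0,0],[0,0,0]],[1,[0,0,0],[0,0,0]],[1,[0,0,0],[0,0,0]]]'
python3 - <<'E'
from h import *
pose();print(yaw());togo([.5739,-.0104,.13])
s=snap('scene','scene5.png');t=snap('top','top5.png')
a=s['img'][130:270,220:360,::-1];b=t['img'][150:250,230:350,::-1]
a=cv2.resize(a,(420,420),interpolation=3);b=cv2.resize(b,(380,317),interpolation=3)
o=np.zeros((420,800,3),np.uint8);o[:,:420]=a;o[:317,420:]=b;cv2.imwrite('pics/p5.png',o)
E
```

```text
clock: 26.25
tool_pos: [0.574, -0.0139, 0.1906]
eef_rot: [0.697, 0.717, -0.001, -0.0]
contact_force: [0.7, 0.2, -3.9]
opening: 0.154
finger_force: 50.0
clock: 26.62
tool_pos: [0.5741, -0.0083, 0.1906]
eef_rot: [0.694, 0.72, 0.0, -0.001]
contact_force: [-0.3, 0.8, -3.4]
opening: 0.152
finger_force: 50.0
t 26.625 [ 0.5741 -0.0083  0.1906] q [ 6.944e-01  7.196e-01  1.000e-04 -7.000e-04] op 0.152 F [-0.3  0.8 -3.4] 50.0
2.0423673703953322
shift mm [-2.1 -0.3 60.6]
```

View pics/p5.png

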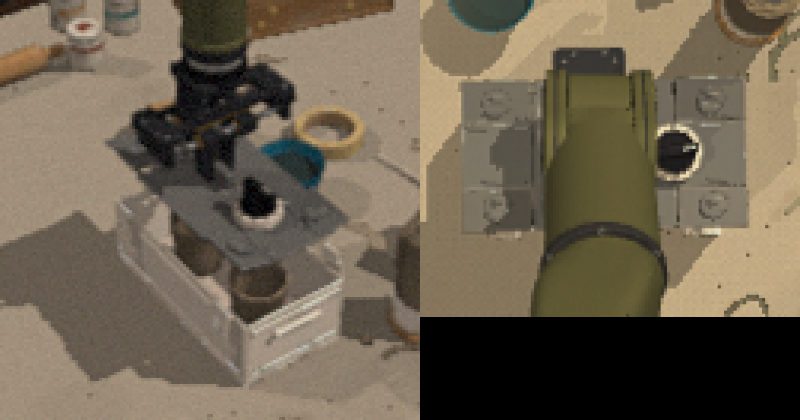

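```bash
python3 - <<'E'
from h import *
s=snap('top');im=cv2.imread('pics/top5.png')[:,:,::-1].copy();hsv=cv2.cvtColor(im,cv2.COLOR_RGB2HSV)
for u,v in[(246,190),(260,170),(236,200),(332,200),(340,200),(320,226),(250,228)]: print((u,v),hsv[v,u])
w=(hsv[...,1]<70)
sub=lambda l:np.flatnonzero(l)
Lf=[(v,235+sub(w[v,235:260])[0]-.5) for v in range(180,218)];Rt=[(v,320+sub(w[v,320:345])[-1]+.5) for v in range(180,218)]
print(np.median([x for _,x in Lf]),np.polyfit(*np.array(Lf).T,1),np.median([x for _,x in Rt]),np.polyfit(*np.array(Rt).T,1))
cols=list(range(246,262))+list(range(314,330))
Tp=[(u,165+sub(w[165:190,u])[0]-.5) for u in cols]
Bt=[(u,210+sub(w[210:232,u])[-1]+.5) for u in cols]
print([x for _,x in Tp],[x for _,x in Bt])
l,rr=np.median([x for _,x in Lf]),np.median([x for _,x in Rt])
print(ray(s,l,199,.187),ray(s,rr,199,.187))
# dial ring
m=(hsv[...,1]<60)&(hsv[...,2]>150);m[:, :302]=0;m[:,322:]=0;m[:188]=0;m[210:]=0
ys,xs=np.nonzero(m);e=cv2.fitEllipse(cv2.convexHull(np.c_[xs,ys].astype(np.float32)));print(e,'dial',ray(s,*e[0],.2068))
a=np.radians(-88);d=np.array([np.cos(a),np.sin(a)]);p=r.get_state()['tool_pos'][:2];print('pred origin',p+[0,.0008]+16e-3*d,'pred dial',p+[0,.0008]+86e-3*d)
E
```

```text
(246, 190) [ 20  51 114]
(260, 170) [ 18  81 191]
(236, 200) [ 18  79 133]
(332, 200) [ 19  45 124]
(340, 200) [ 18  83 179]
(320, 226) [ 18  80 130]
(250, 228) [ 18  79 135]
242.5 [2.22124959e-02 2.38275030e+02] 332.5 [9.30079877e-03 3.30627476e+02]
[np.float64(175.5), np.float64(175.5), np.float64(175.5), np.float64(175.5), np.float64(175.5), np.float64(174.5), np.float64(174.5), np.float64(174.5), np.float64(174.5), np.float64(174.5), np.float64(174.5), np.float64(174.5), np.float64(174.5), np.float64(174.5), np.float64(174.5), np.float64(174.5), np.float64(173.5), np.float64(173.5), np.float64(173.5), np.float64(173.5), np.float64(173.5), np.float64(173.5), np.float64(173.5), np.float64(172.5), np.float64(172.5), np.float64(173.5), np.float64(173.5), np.float64(173.5), np.float64(173.5), np.float64(173.5), np.float64(173.5), np.float64(173.5)] [np.float64(222.5), np.float64(222.5), np.float64(222.5), np.float64(222.5), np.float64(222.5), np.float64(222.5), np.float64(223.5), np.float64(222.5), np.float64(222.5), np.float64(222.5), np.float64(222.5), np.float64(222.5), np.float64(222.5), np.float64(222.5), np.float64(224.5), np.float64(224.5), np.float64(221.5), np.float64(221.5), np.float64(223.5), np.float64(223.5), np.float64(221.5), np.float64(223.5), np.float64(223.5), np.float64(223.5), np.float64(223.5), np.float64(223.5), np.float64(223.5), np.float64(221.5), np.float64(220.5), np.float64(221.5), np.float64(221.5), np.float64(220.5)]
[0.56672401 0.12232429 0.187     ] [ 0.57194588 -0.16826186  0.187     ]Traceback (most recent call last):
  File "<stdin>", line 16, in <module>
cv2.error: OpenCV(4.12.0) /io/opencv/modules/imgproc/src/shapedescr.cpp:361: error: (-201:Incorrect size of input array) There should be at least 5 points to fit the ellipse in function 'fitEllipseNoDirect'
```

```bash
python3 -m pendant '[[1,[-2.1,0.7,10],[0,0,0]],[1,[0,0,20],[0,0,0]],[1,[0,0,20],[0,0,0]],[1,[0,0,15],[0,0,0]],[1,[0,0,4],[0,0,0]],[1,[0,0,0],[0,0,0]],[1,[0,0,0],[0,0,0]]]'
python3 -c "
from h import *
pose();print(yaw());togo([.5745,-.0104,.1078])"
```

```text
clock: 27.65
tool_pos: [0.5759, -0.0125, 0.1223]
eef_rot: [0.695, 0.719, 0.001, 0.0]
contact_force: [-0.8, -0.7, -4.1]
opening: 0.153
finger_force: 50.0
t 27.65 [ 0.5759 -0.0125  0.1223] q [6.952e-01 7.188e-01 5.000e-04 5.000e-04] op 0.153 F [-0.8 -0.7 -4.1] 50.0
1.9063418252337856
shift mm [ 2.1 -1.4 14.5]
```

```bash
python3 -m pendant '[[1,[0,0,0],[0,0,0]],[1,[0,0,0],[0,0,0]],[1,[0,0,0],[0,0,0]],[1,[0,0,0],[0,0,0]]]'
python3 -c "
from h import *
for i in range(5):
  cams.snapshot('top');print(r.get_state()['tool_pos'].round(4),yaw())"
```

```text
clock: 28.15
tool_pos: [0.5754, -0.0124, 0.1218]
eef_rot: [0.695, 0.719, 0.0, 0.0]
contact_force: [0.1, 0.0, -4.3]
opening: 0.158
finger_force: 50.0
[ 0.5754 -0.0124  0.1217] 1.9126207997477487
[ 0.5754 -0.0124  0.1217] 1.9141708396044659
[ 0.5754 -0.0124  0.1217] 1.9159443698318057
[ 0.5753 -0.0124  0.1217] 1.9126597832670025
[ 0.5754 -0.0124  0.1217] 1.9131554880609443
```

```bash
python3 -m pendant '[[1,[2,-0.3,0],[0,0,0]],[1,[0,0,4],[0,0,0]],[1,[0,0,2],[0,0,0]],[1,[0,0,0],[0,0,0]]]'
python3 -m pendant '[[1,[0,0,2],[0,0,0]],[1,[0,0,0],[0,0,0]]]'
python3 -m pendant '[[1,[0,0,2],[0,0,0]],[1,[0,0,0],[0,0,0]]]'
```

```text
clock: 28.9
tool_pos: [0.5748, -0.0104, 0.1154]
eef_rot: [0.695, 0.719, -0.0, -0.0]
contact_force: [-0.6, -1.1, -3.4]
opening: 0.151
finger_force: 50.0
clock: 29.15
tool_pos: [0.5751, -0.0104, 0.1136]
eef_rot: [0.695, 0.719, 0.0, 0.0]
contact_force: [-0.0, -0.3, -4.5]
opening: 0.156
finger_force: 50.0
clock: 29.4
tool_pos: [0.5755, -0.0104, 0.1118]
eef_rot: [0.695, 0.719, 0.0, 0.0]
contact_force: [0.4, 0.5, -3.0]
opening: 0.155
finger_force: 50.0
```

Entered without contact; continue.

```bash
python3 -m pendant '[[1,[0,0,2],[0,0,0]],[1,[0,0,0],[0,0,0]]]'
python3 -m pendant '[[1,[0,0,2],[0,0,0]],[1,[0,0,0],[0,0,0]]]'
```

```text
clock: 29.65
tool_pos: [0.5759, -0.0104, 0.11]
eef_rot: [0.695, 0.719, 0.001, 0.001]
contact_force: [2.8, -0.1, -1.7]
opening: 0.153
finger_force: 50.0
clock: 29.9
tool_pos: [0.5758, -0.0104, 0.1082]
eef_rot: [0.695, 0.719, 0.001, 0.001]
contact_force: [2.4, -1.2, 2.8]
opening: 0.151
finger_force: 50.0
```

```bash
python3 -m pendant '[[1,[0,0,1],[0,0,0]],[1,[0,0,0],[0,0,0]],[-1,[0,0,0],[0,0,0]],[-1,[0,0,0],[0,0,0]],[-1,[0,0,0],[0,0,0]],[-1,[0,0,-30],[0,0,0]],[-1,[0,0,-50],[0,0,0]],[-1,[0,0,0],[0,0,0]]]'
python3 -m pendant '[[-1,[0,-20,-50],[0,0,0]],[-1,[0,-40,-40],[0,0,0]],[-1,[-40,-40,0],[0,0,0]],[-1,[-50,-20,0],[0,0,0]],[-1,[-60,0,0],[0,0,0]],[-1,[-60,0,0],[0,0,0]],[-1,[-60,0,0],[0,0,0]],[-1,[0,0,0],[0,0,0]]]'
python3 - <<'E'
from h import *
pose()
s=snap('scene','scene6.png');t=snap('top','top6.png')
a=s['img'][150:260,230:350,::-1];b=t['img'][160:240,230:350,::-1]
a=cv2.resize(a,(400,367),interpolation=3);b=cv2.resize(b,(400,267),interpolation=3)
o=np.zeros((367,800,3),np.uint8);o[:,:400]=a;o[:267,400:]=b;cv2.imwrite('pics/p6.png',o)
E
```

```text
clock: 30.9
tool_pos: [0.5772, -0.0106, 0.1898]
eef_rot: [0.695, 0.719, 0.002, 0.002]
contact_force: [0.4, -0.1, 0.0]
opening: 0.812
finger_force: 0.0
clock: 31.9
tool_pos: [0.4619, -0.29, 0.2754]
eef_rot: [0.699, 0.716, -0.002, 0.0]
contact_force: [-0.6, 1.7, -0.1]
opening: 1.003
finger_force: 0.0
t 31.9 [ 0.4619 -0.29    0.2754] q [ 6.986e-01  7.155e-01 -1.700e-03  1.000e-04] op 1.003 F [-0.6  1.7 -0.1] 0.0
```

View pics/p6.png

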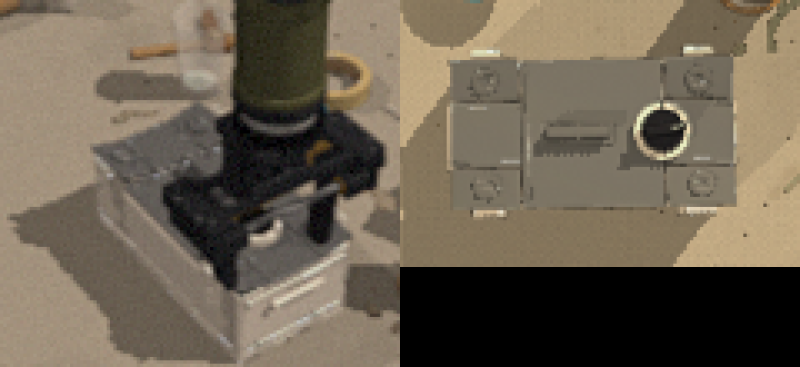

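```bash
python3 -m pendant '[[1,[0,0,0],[0,0,-10]],[1,[0,0,0],[0,0,-10]],[1,[0,0,0],[0,0,-10]],[1,[0,0,0],[0,0,-10]],[1,[0,0,0],[0,0,-10]],[1,[0,0,0],[0,0,-10]],[1,[0,0,0],[0,0,-10]],[1,[0,0,0],[0,0,-10]]]' 20
python3 -m pendant '[[1,[0,0,0],[0,0,-10]],[1,[0,0,0],[0,0,0]],[1,[0,0,0],[0,0,0]]]'
python3 - <<'E'
from h import *
s=snap('top')
pose();print(yaw(),r.get_state()['q'][6])
for u,v in[(255.2,184.6),(319.4,184),(255.8,216.4),(320,215.5)]: print(ray(s,u,v,.112).round(4))
im=s['img'];hsv=cv2.cvtColor(im,cv2.COLOR_RGB2HSV)
m=(hsv[...,1]<70)&(hsv[...,2]>160);m[:, :298]=0;m[:,328:]=0;m[:185]=0;m[214:]=0
ys,xs=np.nonzero(m);e=cv2.fitEllipse(cv2.convexHull(np.c_[xs,ys].astype(np.float32)));print(e,'dial',ray(s,*e[0],.124))
a=np.radians(2);R=np.array([[np.cos(a),-np.sin(a)],[np.sin(a),np.cos(a)]]);o=np.array([.5755,-.0257])
for x in(1,-1):
  for y in(1,-1): print(x,y,(o+R@[x*.056,y*.108]).round(4))
print('dial pred',o+R@[0,-.07]);togo([*(o+R@[.056,-.108]),.15])
E
```

```text
clock: 33.0
tool_pos: [0.4642, -0.2816, 0.2762]
eef_rot: [0.066, 0.998, 0.001, -0.001]
contact_force: [-0.3, -0.4, -1.1]
opening: 0.12
finger_force: 0.0
clock: 33.38
tool_pos: [0.4641, -0.2831, 0.2765]
eef_rot: [-0.016, 1.0, 0.0, -0.0]
contact_force: [-0.4, 0.2, -1.0]
opening: 0.004
finger_force: 0.0
t 33.425 [ 0.4642 -0.2834  0.2766] q [-1.630e-02  9.999e-01  2.000e-04 -2.000e-04] op -0.001 F [-0.2  0.5 -0.5] 0.0
91.86303967677893 1.8012849592624223
[0.6215 0.0851 0.112 ]
[ 0.6275 -0.133   0.112 ]
[0.5136 0.0809 0.112 ]
[ 0.5204 -0.1363  0.112 ]
((309.7869873046875, 199.9625244140625), (15.83779239654541, 21.987154006958008), 131.70753479003906) dial [ 0.57171901 -0.10001561  0.124     ]
1 1 [0.6277 0.0842]
1 -1 [ 0.6352 -0.1317]
-1 1 [0.5158 0.0803]
-1 -1 [ 0.5233 -0.1356]
dial pred [ 0.57794296 -0.09565736]
shift mm [-175.9  146.   126.6]
```

```bash
python3 -m pendant '[[1,[-45,36,0],[0,0,0]],[1,[-45,36,0],[0,0,0]],[1,[-45,37,0],[0,0,0]],[1,[-40,37,0],[0,0,0]],[1,[0,0,50],[0,0,0]],[1,[0,0,50],[0,0,0]],[1,[0,0,40],[0,0,0]],[1,[0,0,10],[0,0,0]]]'
python3 -m pendant '[[1,[0,0,5],[0,0,0]],[1,[0,0,0],[0,0,0]],[1,[0,0,0],[0,0,0]]]'
python3 -c "
from h import *
pose();togo([.634,-.132,.113])"
```

```text
clock: 34.42
tool_pos: [0.6322, -0.1319, 0.124]
eef_rot: [-0.017, 1.0, 0.0, -0.003]
contact_force: [0.2, 1.1, -0.1]
opening: 0.003
finger_force: 0.0
clock: 34.8
tool_pos: [0.6351, -0.1327, 0.1232]
eef_rot: [-0.017, 1.0, -0.0, 0.001]
contact_force: [0.8, 0.1, -0.1]
opening: 0.005
finger_force: 0.0
t 34.8 [ 0.6351 -0.1327  0.1232] q [-1.650e-02  9.999e-01 -2.000e-04  1.300e-03] op 0.005 F [ 0.8  0.1 -0.1] 0.0
shift mm [ 1.1  0.7 10.2]
```

```bash
for z in a; do python3 -m pendant '[[1,[0,0,5],[0,0,0]],[1,[0,0,4],[0,0,0]],[1,[0,0,1],[0,0,0]],[1,[0,0,0],[0,0,0]]]'; python3 -m pendant '[[1,[0,0,2],[0,0,0]],[1,[0,0,0],[0,0,0]]]';python3 -m pendant '[[1,[0,0,2],[0,0,0]],[1,[0,0,0],[0,0,0]]]';python3 -m pendant '[[1,[0,0,2],[0,0,0]],[1,[0,0,0],[0,0,0]]]';done | grep -E 'pos|contact'
```

```text
tool_pos: [0.6349, -0.1326, 0.1121]
contact_force: [1.5, -0.9, 2.3]
tool_pos: [0.635, -0.1326, 0.11]
contact_force: [1.9, -1.3, 3.2]
tool_pos: [0.6349, -0.1325, 0.1085]
contact_force: [1.6, -0.0, 7.8]
tool_pos: [0.6349, -0.1325, 0.1084]
contact_force: [-2.7, -0.8, 19.6]
```

```bash
python3 -m pendant '[[1,[0,0,-20],[0,0,0]],[1,[56,0,0],[0,0,0]],[1,[56,0,0],[0,0,0]],[1,[0,0,0],[0,0,0]],[1,[0,0,0],[0,0,0]],[1,[0,0,8],[0,0,0]],[1,[0,0,6],[0,0,0]],[1,[0,0,0],[0,0,0]]]'
(python3 -m pendant '[[1,[0,0,2],[0,0,0]],[1,[0,0,0],[0,0,0]]]';python3 -m pendant '[[1,[0,0,2],[0,0,0]],[1,[0,0,0],[0,0,0]]]';python3 -m pendant '[[1,[0,0,2],[0,0,0]],[1,[0,0,0],[0,0,0]]]')| grep -E 'pos|contact'
```

```text
clock: 37.05
tool_pos: [0.5227, -0.1361, 0.111]
eef_rot: [-0.017, 1.0, 0.0, -0.0]
contact_force: [-0.1, 0.0, 0.7]
opening: 0.002
finger_force: 0.0
tool_pos: [0.5222, -0.1361, 0.1095]
contact_force: [0.5, 0.5, -0.5]
tool_pos: [0.522, -0.1361, 0.1085]
contact_force: [-2.4, 0.5, 8.9]
tool_pos: [0.5221, -0.1361, 0.1083]
contact_force: [-6.4, 2.5, 25.9]
```

```bash
python3 -m pendant '[[1,[0,0,-50],[0,0,0]],[1,[0,54,0],[0,0,0]],[1,[0,54,0],[0,0,0]],[1,[0,54,0],[0,0,0]],[1,[0,54,0],[0,0,0]],[1,[0,0,0],[0,0,0]],[1,[0,0,30],[0,0,0]],[1,[0,0,10],[0,0,0]]]'
(python3 -m pendant '[[1,[0,0,4],[0,0,0]],[1,[0,0,0],[0,0,0]]]';python3 -m pendant '[[1,[0,0,2],[0,0,0]],[1,[0,0,0],[0,0,0]]]';python3 -m pendant '[[1,[0,0,2],[0,0,0]],[1,[0,0,0],[0,0,0]]]';python3 -m pendant '[[1,[0,0,2],[0,0,0]],[1,[0,0,0],[0,0,0]]]')| grep -E 'pos|contact'
```

```text
clock: 38.8
tool_pos: [0.5138, 0.0782, 0.1145]
eef_rot: [-0.016, 1.0, -0.001, -0.002]
contact_force: [-4.2, 0.9, 9.1]
opening: 0.004
finger_force: 4.2
tool_pos: [0.5152, 0.0791, 0.1119]
contact_force: [0.8, 1.0, -0.2]
tool_pos: [0.5156, 0.0794, 0.1102]
contact_force: [0.2, -0.7, 3.0]
tool_pos: [0.5152, 0.0794, 0.1085]
contact_force: [-1.6, -0.6, 9.0]
tool_pos: [0.5152, 0.0794, 0.1083]
contact_force: [-6.1, -2.5, 28.2]
```

Fourth: tool x −112.

```bash
python3 -m pendant '[[1,[0,0,-20],[0,0,0]],[1,[-56,0,0],[0,0,0]],[1,[-56,0,0],[0,0,0]],[1,[0,0,0],[0,0,0]],[1,[0,0,0],[0,0,0]],[1,[0,0,8],[0,0,0]],[1,[0,0,6],[0,0,0]],[1,[0,0,0],[0,0,0]]]'
(python3 -m pendant '[[1,[0,0,2],[0,0,0]],[1,[0,0,0],[0,0,0]]]';python3 -m pendant '[[1,[0,0,2],[0,0,0]],[1,[0,0,0],[0,0,0]]]';python3 -m pendant '[[1,[0,0,2],[0,0,0]],[1,[0,0,0],[0,0,0]]]')| grep -E 'pos|contact'
python3 -m pendant '[[-1,[0,0,-50],[0,0,0]],[-1,[0,0,-50],[0,0,0]],[-1,[40,-40,0],[0,0,0]],[-1,[40,-40,0],[0,0,0]],[-1,[50,-30,0],[0,0,0]],[-1,[50,-30,0],[0,0,0]],[-1,[0,-60,0],[0,0,0]],[-1,[0,-60,0],[0,0,0]]]'
python3 -m pendant '[[-1,[0,-60,0],[0,0,0]],[-1,[0,-60,0],[0,0,0]],[-1,[0,0,0],[0,0,0]]]'
python3 - <<'E'
from h import *
pose()
s=snap('scene','scene7.png');t=snap('top','top7.png')
a=s['img'][170:260,245:345,::-1];b=t['img'][165:235,235:340,::-1]
a=cv2.resize(a,(400,360),interpolation=3);b=cv2.resize(b,(400,267),interpolation=3)
o=np.zeros((360,800,3),np.uint8);o[:,:400]=a;o[:267,400:]=b;cv2.imwrite('pics/p7.png',o)
E
```

```text
clock: 40.8
tool_pos: [0.6263, 0.0836, 0.1114]
eef_rot: [-0.017, 1.0, -0.0, -0.0]
contact_force: [0.9, 0.3, 0.3]
opening: 0.008
finger_force: 0.1
tool_pos: [0.6267, 0.0836, 0.1097]
contact_force: [-0.5, 1.2, 2.4]
tool_pos: [0.627, 0.0835, 0.1085]
contact_force: [-1.3, 1.1, 7.1]
tool_pos: [0.627, 0.0836, 0.1084]
contact_force: [-5.2, -0.6, 20.9]
clock: 42.55
tool_pos: [0.4547, -0.1837, 0.2057]
eef_rot: [-0.017, 1.0, 0.0, -0.0]
contact_force: [1.0, 0.5, -0.3]
opening: 0.886
finger_force: 0.0
clock: 42.92
tool_pos: [0.4576, -0.3087, 0.2048]
eef_rot: [-0.012, 1.0, -0.001, -0.001]
contact_force: [-1.3, 1.0, -0.1]
opening: 1.0
finger_force: 0.0
t 42.925 [ 0.4576 -0.3087  0.2048] q [-1.150e-02  9.999e-01 -1.400e-03 -7.000e-04] op 1.0 F [-1.3  1.  -0.1] 0.0
```

View pics/p7.png

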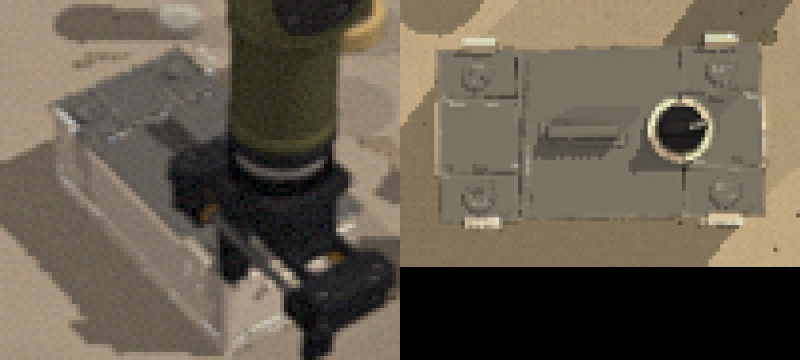

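```bash
(python3 -m pendant '[[1,[-32,40,0],[0,0,0]],[1,[-32,45,0],[0,0,0]],[1,[0,45,0],[0,0,0]],[1,[0,43,0],[0,0,0]],[1,[0,0,40],[0,0,0]],[1,[0,0,35],[0,0,0]],[1,[0,0,0],[0,0,0]],[1,[0,0,0],[0,0,0]]]';python3 -c "
from h import *
pose();togo([.522,-.136,.110])")
```

```text
clock: 44.02
tool_pos: [0.5183, -0.1263, 0.1317]
eef_rot: [-0.018, 1.0, 0.0, 0.0]
contact_force: [-0.1, 0.1, -0.2]
opening: 0.115
finger_force: 0.0
t 44.025 [ 0.5183 -0.1263  0.1317] q [-1.750e-02  9.998e-01  2.000e-04  5.000e-04] op 0.115 F [-0.1  0.1 -0.2] 0.0
shift mm [-3.3 -9.8 21.7]
```

```bash
(python3 -m pendant '[[1,[-3,-9.5,10],[0,0,0]],[1,[0,0,11.5],[0,0,0]],[1,[0,0,0],[0,0,0]],[1,[0,0,0],[0,0,0]],[1,[0,0,0],[0,0,0]]]'
python3 -m pendant '[[1,[0,0,-20],[0,0,0]],[1,[-56,0,0],[0,0,0]],[1,[-56,0,0],[0,0,0]],[1,[0,0,0],[0,0,0]],[1,[0,0,20],[0,0,0]],[1,[0,0,0],[0,0,0]],[1,[0,0,0],[0,0,0]]]'
python3 -m pendant '[[1,[0,0,-50],[0,0,0]],[1,[0,54,0],[0,0,0]],[1,[0,54,0],[0,0,0]],[1,[0,54,0],[0,0,0]],[1,[0,54,0],[0,0,0]],[1,[0,0,0],[0,0,0]],[1,[0,0,50],[0,0,0]],[1,[0,0,0],[0,0,0]]]'
python3 -m pendant '[[1,[0,0,0],[0,0,0]],[1,[0,0,0],[0,0,0]]]'
python3 -m pendant '[[1,[0,0,-20],[0,0,0]],[1,[56,0,0],[0,0,0]],[1,[56,0,0],[0,0,0]],[1,[0,0,0],[0,0,0]],[1,[0,0,20],[0,0,0]],[1,[0,0,0],[0,0,0]],[1,[0,0,0],[0,0,0]]]')|grep -E 'pos|contact'
```

```text
tool_pos: [0.5213, -0.1369, 0.1092]
contact_force: [0.3, -1.3, 1.6]
tool_pos: [0.6326, -0.1329, 0.1087]
contact_force: [1.8, 0.5, 2.7]
tool_pos: [0.6265, 0.0819, 0.109]
contact_force: [0.8, 1.0, 3.1]
tool_pos: [0.6258, 0.0815, 0.109]
contact_force: [1.1, -0.5, 2.8]
tool_pos: [0.5143, 0.0785, 0.109]
contact_force: [1.3, 0.1, 2.0]
```

```bash
(python3 -m pendant '[[1,[0,0,-1.5],[0,0,0]],[1,[0,0,0],[0,0,0]],[1,[0,0,0],[0,0,0]]]'
python3 -m pendant '[[1,[0,0,-20],[0,0,0]],[1,[-56,0,0],[0,0,0]],[1,[-56,0,0],[0,0,0]],[1,[0,0,0],[0,0,0]],[1,[0,0,20],[0,0,0]],[1,[0,0,0],[0,0,0]],[1,[0,0,0],[0,0,0]]]'
python3 -m pendant '[[1,[0,0,-50],[0,0,0]],[1,[0,-54,0],[0,0,0]],[1,[0,-54,0],[0,0,0]],[1,[0,-54,0],[0,0,0]],[1,[0,-54,0],[0,0,0]],[1,[0,0,0],[0,0,0]],[1,[0,0,50],[0,0,0]],[1,[0,0,0],[0,0,0]]]'
python3 -m pendant '[[1,[0,0,0],[0,0,0]],[1,[0,0,0],[0,0,0]]]'
python3 -m pendant '[[1,[0,0,-20],[0,0,0]],[1,[56,0,0],[0,0,0]],[1,[56,0,0],[0,0,0]],[1,[0,0,0],[0,0,0]],[1,[0,0,20],[0,0,0]],[1,[0,0,0],[0,0,0]],[1,[0,0,0],[0,0,0]]]')|grep -E 'pos|contact'
```

```text
tool_pos: [0.5138, 0.0791, 0.1106]
contact_force: [-0.8, 0.3, 0.2]
tool_pos: [0.6249, 0.0828, 0.1109]
contact_force: [0.2, -0.0, 0.5]
tool_pos: [0.6333, -0.1318, 0.1102]
contact_force: [-0.4, -0.1, 0.2]
tool_pos: [0.6328, -0.1322, 0.111]
contact_force: [-0.6, 0.0, 0.4]
tool_pos: [0.5225, -0.1367, 0.1116]
contact_force: [0.0, 1.2, 0.5]
```

```bash
python3 -m pendant '[[-1,[0,0,-50],[0,0,0]],[-1,[0,0,-50],[0,0,0]],[-1,[0,60,0],[0,0,0]],[-1,[0,60,0],[0,0,0]],[-1,[0,60,0],[0,0,0]],[-1,[0,60,0],[0,0,0]],[-1,[0,60,0],[0,0,0]],[-1,[0,60,0],[0,0,0]]]' 20 
python3 -m pendant '[[-1,[0,40,0],[0,0,0]],[-1,[0,0,0],[0,0,0]]]'
python3 - <<'E'
from h import *
pose()
s=snap('scene','scene8.png');t=snap('top','top8.png')
a=s['img'][175:265,250:340,::-1];b=t['img'][182:218,291:327,::-1]
a=cv2.resize(a,(400,400),interpolation=3);b=cv2.resize(b,(400,400),interpolation=0)
cv2.imwrite('pics/p8.png',np.hstack([a,b]))
E
```

```text
clock: 52.02
tool_pos: [0.5095, 0.2254, 0.2118]
eef_rot: [-0.017, 1.0, 0.0, 0.001]
contact_force: [1.8, 0.5, 0.1]
opening: 0.893
finger_force: 0.0
clock: 52.28
tool_pos: [0.507, 0.2683, 0.2118]
eef_rot: [-0.02, 1.0, 0.002, 0.001]
contact_force: [-0.4, -1.3, -0.9]
opening: 1.0
finger_force: 0.0
t 52.275 [0.507  0.2683 0.2118] q [-2.010e-02  9.998e-01  2.200e-03  6.000e-04] op 1.0 F [-0.4 -1.3 -0.9] 0.0
```

View pics/p8.png

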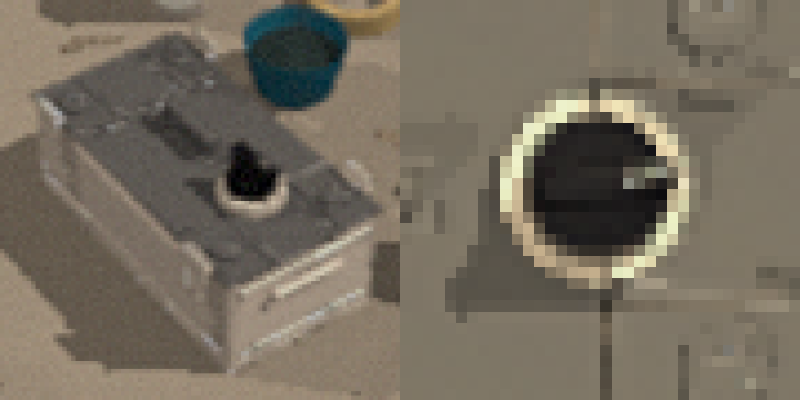

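```bash
python3 - <<'E'
from h import *
f=[cams.snapshot('top')['img'].max(2).astype(int) for _ in range(6)]
s=cams.snapshot('top');g=np.mean(f,0)
np.set_printoptions(linewidth=220)
print(g[190:210,300:320].round().astype(int))
w=s['img'];hsv=cv2.cvtColor(w,cv2.COLOR_RGB2HSV)
m=(g<60).astype(np.uint8);c,st=comp(m,308,200);ys,xs=np.nonzero(c);print(xs.mean(),ys.mean(),st,ray(s,xs.mean(),ys.mean(),.135))
E
```

```text
[[127 127 126 124 132 148 135 148  81 160 137 134 121 114 115 116  90 103 107 108]
 [126 125 123 137 186 241 240 240 155 229 240 228 165 128 112 114  94  90  90  90]
 [126 120 145 211 233 237 144 129  93  76 179 232 191 194 137 114 115 116 117 117]
 [124 116 236 238 146  49  32  34  33  33  28  24 125 232 202 136 114 114 116 115]
 [121 191 236 147  54  35  37  39  40  40  39  37  25 136 237 204 126 112 114 116]
 [134 236 192  74  35  40  39  38  40  39  39  38  34  21 224 237 148 114 114 125]
 [197 241 111  37  36  40  42  36  36  34  33  45  46  62  88 176 184 126 113 125]
 [209 238 103  28  35  39  42  45  46  48  44 100  98 140 141 117 188 128 113 126]
 [237 203  78  28  41  42  41  41  41  40  37 138  94  59  32  70 234 142 112 126]
 [237 204  79  23  37  38  38  36  36  35  30  25  23  19  11 181 215 132 114 125]
 [218 201  88  22  22  22  22  24  25  26  24  28  28  26  36 195 209 130 124 127]
 [147 190 141  55  30  33  34  33  33  33  32  32  30  23 100 240 173 120 124 127]
 [ 85 178 198  90  28  30  33  34  32  32  32  31  26  54 193 238 128 120 126 127]
 [ 85 134 190 135  76  42  29  29  30  30  29  34  46 134 235 204 136 125 126 127]
 [ 87  89 178 197 165 100  69  52  50  49  66  96 131 194 202 136 124 126 127 126]
 [ 89  86  89 181 190 159 158 130 126 113 163 200 234 224 125 119 125 126 127 127]
 [ 89  88  86  84 128 147 183 188 194 154 231 237 175 132 129 126 125 125 125 126]
 [ 90  89  88  88  86  84 120 124 169 136  86 121 158 162 162 134 128 129 127 127]
 [ 89  88  88  88  88  86  85  84  89  72  87 130 133 132 131 138 138 142 141 139]
 [ 95  95  95  95  95  95  94  94 100  56 105 109 116 120 116 124 126 128 128 129]]
308.07272727272726 198.34545454545454 [303 193  12  12 110] [ 0.57629728 -0.09331534  0.135     ]
```

```bash
python3 -m pendant '[[-1,[0,-50,0],[0,0,10.5]],[-1,[-20,-45,0],[0,0,10.5]],[-1,[0,0,0],[0,0,10.5]],[-1,[0,0,0],[0,0,10.5]],[-1,[0,0,0],[0,0,10.5]],[-1,[0,0,0],[0,0,10.5]],[-1,[0,0,0],[0,0,10.5]],[-1,[0,0,0],[0,0,10.5]]]' 20 
python3 -m pendant '[[-1,[0,0,0],[0,0,1]],[-1,[0,0,0],[0,0,0]],[-1,[0,0,0],[0,0,0]]]'
python3 -c "
from h import *
pose();print(yaw(),r.get_state()['q']);togo([.577,-.095,.2])"
```

```text
clock: 53.72
tool_pos: [0.5225, 0.1653, 0.2108]
eef_rot: [0.659, 0.752, 0.0, -0.0]
contact_force: [0.5, -0.2, 1.0]
opening: 0.998
finger_force: 0.0
clock: 54.1
tool_pos: [0.5226, 0.1655, 0.2107]
eef_rot: [0.663, 0.749, 0.0, -0.0]
contact_force: [0.6, -0.5, 0.7]
opening: 1.002
finger_force: 0.0
t 54.1 [0.5226 0.1655 0.2107] q [ 6.626e-01  7.489e-01  1.000e-04 -1.000e-04] op 1.002 F [ 0.6 -0.5  0.7] 0.0
6.998836412873599 [-0.4571542   0.6270609   0.10976742  1.83978674 -0.10289872  0.68015994
 -0.16588388]
shift mm [-265.2   22.3   10.6]
```

```bash
python3 -m pendant '[[-1,[-55,5,0],[0,0,0]],[-1,[-55,5,0],[0,0,0]],[-1,[-55,5,0],[0,0,0]],[-1,[-55,5,0],[0,0,0]],[-1,[-45,2,10],[0,0,0]],[-1,[0,0,30],[0,0,0]],[-1,[0,0,0],[0,0,0]],[-1,[0,0,0],[0,0,0]]]'
python3 -c "
from h import *
pose();print(yaw());togo([.577,-.095,.128])"
```

```text
clock: 55.1
tool_pos: [0.5767, -0.094, 0.1713]
eef_rot: [0.663, 0.749, 0.0, 0.0]
contact_force: [0.7, -0.2, 0.8]
opening: 1.0
finger_force: 0.0
t 55.1 [ 0.5767 -0.094   0.1713] q [6.625e-01 7.490e-01 5.000e-04 0.000e+00] op 1.0 F [ 0.7 -0.2  0.8] 0.0
7.014778630287341
shift mm [-1.1  0.1 43.3]
```

```bash
python3 -m pendant '[[-1,[-1,0,20],[0,0,0]],[-1,[0,0,18],[0,0,0]],[-1,[0,0,5],[0,0,0]],[-1,[0,0,0],[0,0,0]]]'
python3 -m pendant '[[1,[0,0,0],[0,0,0]],[1,[0,0,0],[0,0,0]],[1,[0,0,0],[0,0,0]],[1,[0,0,0],[0,0,0]],[1,[0,0,0],[0,0,0]],[1,[0,0,0],[0,0,0]],[1,[0,0,0],[0,0,0]],[1,[0,0,0],[0,0,0]]]' 10
python3 -m pendant '[[1,[0,0,0],[0,0,0]],[1,[0,0,0],[0,0,0]],[1,[0,0,0],[0,0,0]],[1,[0,0,0],[0,0,0]]]' 25
python3 -c "
from h import *
pose();print(yaw(),r.get_state()['moment'])"
```

```text
clock: 55.6
tool_pos: [0.577, -0.0954, 0.1284]
eef_rot: [0.663, 0.749, 0.0, 0.0]
contact_force: [0.2, 0.0, 0.6]
opening: 0.999
finger_force: 0.0
clock: 56.6
tool_pos: [0.5781, -0.0957, 0.1279]
eef_rot: [0.663, 0.749, 0.001, 0.001]
contact_force: [3.3, 0.1, -2.1]
opening: 0.137
finger_force: 10.0
clock: 57.1
tool_pos: [0.5776, -0.0957, 0.1279]
eef_rot: [0.663, 0.749, 0.001, 0.001]
contact_force: [5.2, 0.1, -2.8]
opening: 0.138
finger_force: 25.0
t 57.1 [ 0.5776 -0.0957  0.1279] q [0.6631 0.7485 0.0008 0.0008] op 0.138 F [ 5.2  0.1 -2.8] 25.0
6.9232638318882564 [ 0.05884026 -1.06236085 -0.04577096]
```

```bash
python3 -m pendant '[[1,[0,1,0],[0,0,0]],[1,[0,0,0],[0,0,-8]],[1,[0,0,0],[0,0,-8]],[1,[0,0,0],[0,0,-8]],[1,[0,0,0],[0,0,-8]],[1,[0,0,0],[0,0,-8]],[1,[0,0,0],[0,0,-8]],[1,[0,0,0],[0,0,0]]]'
python3 -c "
from h import *
pose();print(yaw(),r.get_state()['moment'])"
python3 -m pendant '[[1,[0,0,0],[0,0,-8]],[1,[0,0,0],[0,0,-8]],[1,[0,0,0],[0,0,-8]],[1,[0,0,0],[0,0,-6]],[1,[0,0,0],[0,0,0]]]'
python3 -c "
from h import *
pose();print(yaw(),r.get_state()['moment'])"
```

```text
clock: 58.1
tool_pos: [0.5767, -0.0962, 0.1278]
eef_rot: [0.302, 0.953, -0.0, -0.001]
contact_force: [2.1, 0.5, 1.8]
opening: 0.134
finger_force: 25.0
t 58.1 [ 0.5767 -0.0962  0.1278] q [ 3.021e-01  9.533e-01 -2.000e-04 -5.000e-04] op 0.134 F [2.1 0.5 1.8] 25.0
54.82800542874386 [-0.04395759 -0.36941802  0.0133876 ]
clock: 58.72
tool_pos: [0.5765, -0.0967, 0.1278]
eef_rot: [0.046, 0.999, -0.001, -0.001]
contact_force: [-0.5, -1.4, 3.4]
opening: 0.135
finger_force: 25.0
t 58.725 [ 0.5765 -0.0967  0.1278] q [ 4.620e-02  9.989e-01 -6.000e-04 -8.000e-04] op 0.135 F [-0.5 -1.4  3.4] 25.0
84.70736280385896 [-0.25401248 -0.03666472  0.00940288]
```

```bash
for k in 1; do python3 -m pendant '[[1,[0,0,0],[0,0,-4]],[1,[0,0,0],[0,0,0]]]' >/dev/null; python3 -c "
from h import *
print(yaw(),r.get_state()['moment'])"; python3 -m pendant '[[1,[0,0,0],[0,0,-4]],[1,[0,0,0],[0,0,0]]]'>/dev/null; python3 -c "
from h import *
print(yaw(),r.get_state()['moment'])"; python3 -m pendant '[[1,[0,0,0],[0,0,-4]],[1,[0,0,0],[0,0,0]]]'>/dev/null; python3 -c "
from h import *
print(yaw(),r.get_state()['moment'])";done
```

```text
88.69562126951658 [-0.41694461  0.10434218  0.03276367]
92.64208629114188 [-0.4223322   0.10720404 -0.31354793]
96.57426452592483 [-0.4023925   0.20635841 -0.53593714]
```

```bash
python3 -m pendant '[[1,[0,0,0],[0,0,4]],[1,[0,0,0],[0,0,0]],[-1,[0,0,0],[0,0,0]],[-1,[0,0,0],[0,0,0]],[-1,[0,0,0],[0,0,0]],[-1,[0,0,-40],[0,0,0]],[-1,[0,0,-50],[0,0,0]],[-1,[0,60,0],[0,0,0]]]'
python3 -m pendant '[[-1,[0,60,0],[0,0,0]],[-1,[0,60,0],[0,0,0]],[-1,[0,60,0],[0,0,0]],[-1,[0,60,0],[0,0,0]],[-1,[0,60,0],[0,0,0]],[-1,[0,0,0],[0,0,0]]]'
python3 - <<'E'
from h import *
pose()
s=snap('scene','scene9.png');t=snap('top','top9.png')
a=s['img'][175:265,250:340,::-1];b=t['img'][165:235,235:340,::-1]
a=cv2.resize(a,(400,400),interpolation=3);b=cv2.resize(b,(400,267),interpolation=0)
o=np.zeros((400,800,3),np.uint8);o[:,:400]=a;o[:267,400:]=b;cv2.imwrite('pics/p9.png',o)
print(t['img'].max(2)[190:208,300:320])
E
```

```text
clock: 60.48
tool_pos: [0.5773, -0.0413, 0.2208]
eef_rot: [-0.019, 1.0, -0.002, 0.004]
contact_force: [0.8, 0.9, -0.4]
opening: 0.792
finger_force: 0.0
clock: 61.22
tool_pos: [0.5565, 0.2717, 0.2178]
eef_rot: [-0.03, 1.0, 0.003, -0.0]
contact_force: [0.1, -1.1, -0.1]
opening: 0.995
finger_force: 0.0
t 61.225 [0.5565 0.2717 0.2178] q [-3.030e-02  9.995e-01  2.900e-03 -5.000e-04] op 0.995 F [ 0.1 -1.1 -0.1] 0.0
[[128 127 127 127 126 121 125 126 133 144 122 118 118 121 123 122 122 124
  123 122]
 [128 127 126 124 131 140 190 188  98 184 169 144 119 110 111 115 116 117
  117 116]
 [127 126 121 147 187 241 241 195  70 171 227 240 185 125  84 110 114 116
  116 114]
 [127 120 135 237 237 238 152  82  30  90  70 181 234 228 146 113 114 115
  115 116]
 [124 124 237 239 146  52  26  17  28 147  62  24 135 230 243 152 113 115
  116 115]
 [126 213 238 150  56  35  30  20  33 148  67  32  27  71 230 203 129 113
  115 115]
 [150 237 192  75  34  31  34  22  34 139  67  38  38  29 136 233 164 118
  114 117]
 [178 240 113  37  32  31  33  21  36  33  34  39  39  36  21 194 191 126
  114 127]
 [211 239 103  24  30  33  32  21  39  44  38  42  39  37  26 234 227 134
  113 126]
 [236 204  82  27  30  32  32  23  41  45  39  41  40  37  28 178 238 142
  113 125]
 [226 203  85  28  31  32  34  22  41  44  39  40  41  37  24 184 239 140
  114 126]
 [208 200 103  37  30  34  35  20  41  44  39  39  40  37  34 194 209 130
  124 127]
 [174 186 130  56  30  32  34  24  42  44  39  38  36  30 119 240 171 120
  127 127]
 [ 87 112 156 114  45  28  30  21  39  41  38  36  32  76 239 241 128 121
  127 127]
 [ 84 154 190 199 110  55  30  17  36  35  31  49 106 178 235 185 132 126
  127 128]
 [ 86  85 160 189 198 140  92  67  64  60  79 135 241 164 184 133 125 127
  128 127]
 [ 89  87  84 161 184 193 198 164 160 147 200 238 238 173 127 123 125 127
  127 127]
 [ 88  89  88  84 114 167 184 186 190 130 233 215 132 121 125 126 126 126
  126 126]]
```

View pics/p9.png

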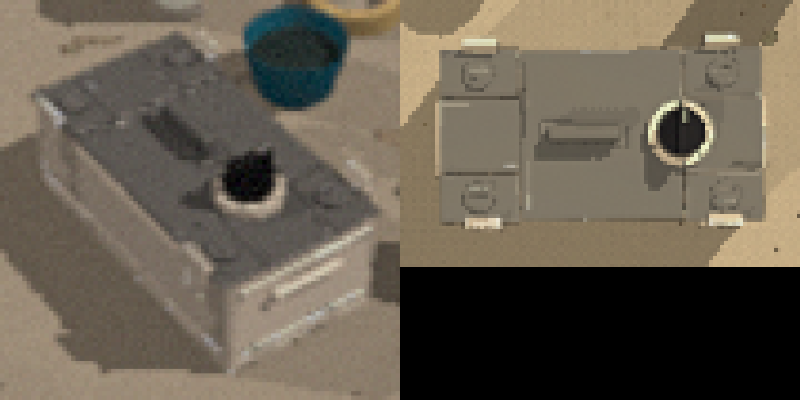

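```bash
python3 -m pendant '[[-1,[0,0,0],[0,0,0]],[-1,[0,0,0],[0,0,0]],[-1,[0,0,0],[0,0,0]],[-1,[0,0,0],[0,0,0]]]' && python3 -c "
from h import *
print(r.finish_job())"
```

```text
clock: 61.82
tool_pos: [0.5593, 0.2633, 0.2178]
eef_rot: [-0.025, 1.0, 0.0, 0.0]
contact_force: [-0.4, -0.2, 0.4]
opening: 0.998
finger_force: 0.0
the job is handed in; nothing more can be done
None
```

Job handed in at 61.8 s: both beakers (only two were present) stand in the box, the lid is on with all four tabs probed as clicked, and the dial is back against its zero stop; the verdict was not shown.

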